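# Lay the standing slide box down against the tray's stop

### The job

Tip the tall slide box that stands in the aluminium tray over, away from the stop bar next to it, onto its back with the lid up, guarding it with the fingers all the way down so that it lands gently instead of falling. Then push it back along the tray with the fingertips until its foot end lies flush against the stop bar. Do not pinch it, lift it off the tray or press it hard, and leave the other things where they are.

Things in the scene. Friction and masses are not known exactly. Their poses are not given: they have to be found in the camera images.
- slide_box: Closed grey plastic slide box, 0.2 to 0.4 kg, plain cuboid standing loose on its 30 x 80 mm foot face on the tray floor. Origin: centre of the foot face. z: along its 180 mm height, foot to head; y: its 80 mm width; x: its 30 mm thickness. +x is the white lid with a paper label, at first facing the stop bar; -x is the plain back, at first facing away from it. Laid down rightly, +x points up.
- box_head (a point): Centre of the slide box's head face, 180 mm from the foot along the box's z; axes as the box. Standing, the box is stable only to about 9 degrees of tilt; beyond that it falls unless something in front of its back holds it. It slides on the tray at a few newtons.
- tray: Fixed aluminium tray; origin on the table surface at its centre. Floor 320 (x) x 360 (y) mm, upper face 6 mm above the table. Its x points roughly to the robot's left (+y), to the stop bar. Open at the -x edge; side rims 14 mm high at y = +-178 mm. The slide box starts standing with its lid face 8 to 36 mm from the stop bar, near mid-width.
- stop_mid (a point): Middle of the foot line of the stop bar's face, on the tray floor, 130 mm from the tray's origin along the tray's x; axes as the tray. The face is upright, looks to the tray's -x and runs along the tray's y over its whole width; the bar is 12 mm thick, its top 36 mm above the table.
- flat_box: Bystander: a like slide box already lying lid up in the tray beside the standing one, on its robot side or its far side; 180 mm long along the tray's x, 80 mm wide, 30 mm high. Origin: centre of its underside.
- dish: Bystander: an open round glass dish, 60 mm diameter, 55 mm high, in the tray on the other side of the standing box. Origin: centre of its underside.
- mug: Bystander: a white mug, 76 mm diameter, 90 mm high, on the table left or right of the tray. Origin: centre of its underside.
- bottle: Bystander: an amber bottle, 48 mm diameter, 110 mm high, on the table on the other side of the tray. Origin: centre of its underside.
There are look-alikes about, which are no part of the job. Leave any purple or turquoise look-alike of the slide_box alone.

How it is judged (in metres and radians):
At the end, for the whole second after the job is handed in: The slide box lies at rest flat on its back on the tray floor, lid up (within about 4 degrees), its foot end within 6 mm of the stop bar's face and square to it within 0.05 rad, in the middle part of the tray (within 100 mm of its centre line) (angle between slide_box's own z axis and vertical between 1.5 and 1.64 rad and angle between slide_box's own x axis and vertical below 0.07 rad and x of slide_box in the frame of tray between 0.124 and 0.134 m and y of slide_box in the frame of tray between -0.1 and 0.1 m and angle between the z axis of slide_box and the x axis of tray, either way round below 0.05 rad and linear speed of slide_box below 0.01 m/s and angular speed of slide_box below 0.05 rad/s); the robot touches nothing.
It fails at once if the slide box falls or is slammed down (turns faster than 4 rad/s) instead of being let down gently (angular speed of slide_box above 4 rad/s).
It fails at once if the slide box is lifted: the centre of its foot face rises more than 40 mm above the tray floor (tipping raises it 15 mm) (height (world z) of slide_box above 0.046 m).
It fails at once if the slide box is pinched or pressed with more than 30 N (contact force between the fingers and slide_box above 30 N).
It fails at once if a bystander (lying box, dish, mug or bottle) is moved more than 15 mm (distance of any of flat_box, dish, mug, bottle from where it was at the start of the episode above 0.015 m).
It also fails if it takes over 67 s, if anything falls off the work surface, if the arm or the gripper's body presses on something with over 40 N, if the wrist force passes 120 N, or if a joint passes its speed limit or range.

### The arm

A 6-joint arm with a two-finger parallel gripper is mounted at the origin on the work surface. World frame = base frame: x ahead of the robot, y to its left, z up, the work surface at z = 0. Lengths are in mm, angles in rad, forces in N, time in s.
With the tool pointing down it reaches from about 350 to 775 mm from the base axis. Payload 7.3 kg.
Tool frame: the origin (TCP) lies at the very end of the fingers, on their centre line; the grasp point (between the pads) lies 19 mm behind it (bot.grasp_offset is the distance from the TCP to the grasp point, in mm); z points along the fingers, y is the direction in which the jaws open and shut (so a half turn about z gives the same grasp; the last joint's range is limited). The gripper opens to 92 mm and grips with 3 to 60 N. Pads are 19 mm wide; open, the fingers measure 130 mm over their backs; the gripper's body (75 mm by 190 mm) begins 47 mm behind the grasp point.
Start: joints at [1.175, 0.342, 1.524, -0, 1.275, -0.146], TCP at [129.769, 508.729, 226.741] pointing down, gripper open.
Joint ranges: [-2.53, 2.53], [-0.77, 2.02], [0.04, 2.7], [-1, 4.14], [0.28, 2.66], [-3.11, 3.11]. Speed limits (rad/s): [2.57, 2.57, 3.14, 3.14, 3.14, 3.14].

### API

Orientations are given as [roll, pitch, yaw] about the fixed x, y, z axes, in that order (R = Rz(yaw) Ry(pitch) Rx(roll)).
In Python, from plant import bot gives the robot as it stands.
- The arm moves only by the tool servo_tool, never from a script. Its arguments are lists of equal length, an entry for each row: "angular": the turn, a rotation vector about the world's x, y, z in degrees, a list of three; "slide": the shift along the world's x, y, z in mm, a list of three; "grip": the opening, from -1 (shut) to 1 (fully open), so that 0 is half open. In form: {"angular": [[ax, ay, az], ...], "slide": [[dx, dy, dz], ...], "grip": [grip, ...]}. A call has 1 to 10 rows; each row is the pose to reach, as a shift and turn from the pose commanded when the call began; what a row does not reach only later rows make up. A row lasts 1/12 s, in which the tool goes at most 41.7 mm and 7.16 degrees, less where a joint would pass 70% of its speed; a pose out of reach is approached as far as the arm can. A call with a gripper value outside its range is refused whole. The fingers move at their own pace and stop on an object; the grip force is fixed at half the most. Time passes only in rows, so rows that repeat a pose let the fingers close. It gives the time, the measured TCP pose, the force and the opening at its end, in the units of the state.
- bot.get_obs(): the state, without advancing time (a new reading comes with each control period).
- bot.capture(name): name is "scene" or "top"; returns a dict with "img" (480x640x3 uint8, blue, green, red), "range_z" (480x640 float32, mm along the optical axis (not along the pixel's ray), 0 where there is no reading), "fov_y" (degrees; the focal length in pixels is half the picture's height over the tangent of half this angle, whatever the lens; pixels are square), "cx", "cy" (the principal point, pixels), "R" (3x3) and "t" (3): a world point X has camera coordinates R X + t. Camera axes: x right, y down, z forward; pixel columns grow to the right and rows downward; lengths in mm; the calibration is good to about 2 mm. A picture is of the moment at which its call begins.
- bot.close_job(): hands the job in, once; it reports no verdict.
The state is a dict: "time": time; "joint_positions": joint angles; "dq": joint speeds; "tau": joint torques, N m; "tool_pos": TCP position; "tcp_rot": TCP orientation; "contact_force": force on the tool from outside, world axes, zero at the start; "moment": the same for the moment, N m; "grip_width": finger opening in mm.
Only numpy, scipy, OpenCV 4.12 (cv2) and the standard library are available. Lean on these libraries where they do the work, as an engineer would, in place of code of your own. Each camera call takes 0.05 s, during which the arm holds its last target.

## Working session

There is one attempt and no reset: what is moved stays moved. The work goes in short steps, Python scripts to look and compute and a tool call to move; the robot and the scene stay as the last step left them, time stands still between calls to the robot, and variables do not carry over. Pictures are saved under pics/ and viewed, and the job is handed in when it is done.

Besides the shell and the picture viewer there is one more tool, called after "Call:" as name(argument=value, ...) on one line, values as JSON. servo_tool: Moves the arm, as the interface text tells. Its arguments: {"type":"object","properties":{"angular":{"type":"array","items":{"type":"array","items":{"type":"number"}}},"slide":{"type":"array","items":{"type":"array","items":{"type":"number"}}},"grip":{"type":"array","items":{"type":"number"}}},"required":["angular","slide","grip"]}

```bash
mkdir -p pics; ls; python3 - <<'E'
from plant import bot
import cv2,numpy as np
o=bot.get_obs(); print({k:np.round(v,3) for k,v in o.items()})
for n in("scene","top"):
    c=bot.capture(n); cv2.imwrite(f"pics/{n}0.png",c["img"]); np.savez(f"{n}0.npz",**c)
    print(n,c["fov_y"],c["cx"],c["cy"],np.round(c["R"],3).tolist(),np.round(c["t"],1), -c["R"].T@c["t"])
E
```

```text
pics
{'time': np.float64(0.0), 'joint_positions': array([ 1.175,  0.343,  1.525,  0.   ,  1.275, -0.146]), 'dq': array([-0.002,  0.   ,  0.001, -0.001,  0.   ,  0.   ]), 'tau': array([ 2.0000e-03, -4.3125e+01, -2.4422e+01,  7.2000e-02,  5.6000e-02,
       -0.0000e+00]), 'tool_pos': array([129.596, 508.314, 226.066]), 'tcp_rot': array([-3.14 , -0.   ,  2.892]), 'contact_force': array([ 0.035,  0.357, -0.868]), 'moment': array([ 0.002, -0.026,  0.008]), 'grip_width': np.float64(92.003)}
scene 49.92265426712732 318.8449889376358 251.50137795326327 [[0.262, 0.965, 0.002], [0.553, -0.149, -0.82], [-0.791, 0.216, -0.573]] [-138.4 -194.9 1707.3] [1494.01060181 -264.00655053  818.71312528]
top 51.780322409003496 315.8643360269783 240.3433808377944 [[-0.027, -1.0, 0.011], [-0.981, 0.024, -0.192], [0.192, -0.016, -0.981]] [  10.8  531.3 1135.2] [ 303.87240226   15.72114296 1215.9424414 ]
```

View pics/scene0.png

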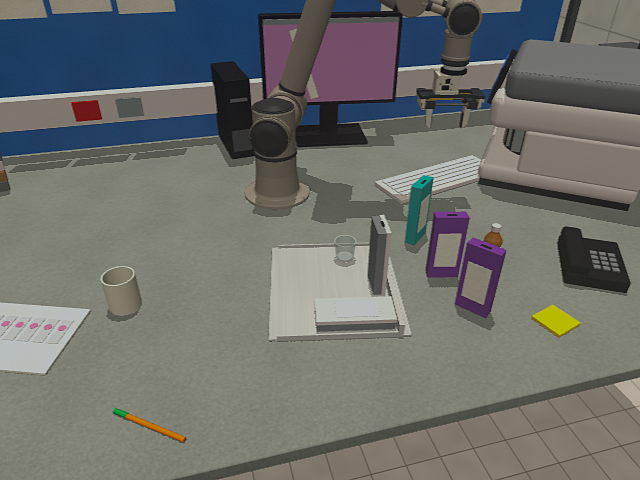

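View pics/top0.png

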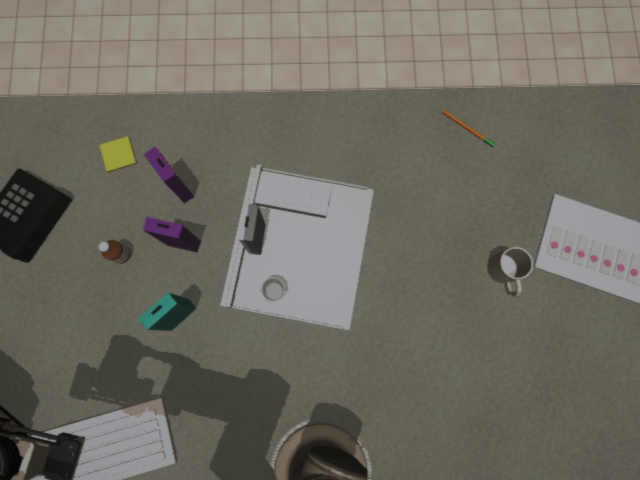

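Candidates for the slide box (scene pixels; top pixels in brackets):
- grey, standing in the tray at (379,255) [(253,230)]
- turquoise at (420,210) [(165,312)]
- purple at (447,245) [(172,232)]
- purple at (480,278) [(170,175)]
- flat box lying in the tray at (356,313) [(294,192)]

I choose the grey one standing in the tray, and I'll check that choice in a close crop.

```bash
cat > h.py <<'E'
import numpy as np,cv2
def load(n): return dict(np.load(n))
def f(c): return 240/np.tan(np.radians(float(c["fov_y"]))/2)
def cloud(c):
    Z=c["range_z"].astype(float); v,u=np.mgrid[0:480,0:640]; F=f(c)
    P=np.stack([(u-c["cx"])/F*Z,(v-c["cy"])/F*Z,Z],-1)
    W=(P-c["t"])@c["R"]; W[Z==0]=np.nan; return W
def ray(c,u,v,z):
    d=c["R"].T@np.array([(u-c["cx"])/f(c),(v-c["cy"])/f(c),1]); o=-c["R"].T@c["t"]
    return o+d*(z-o[2])/d[2]
E
python3 - <<'E'
from h import *
t=load("top0.npz");s=load("scene0.npz")
a=cv2.resize(t["img"][150:340,210:390],None,fx=4,fy=4,interpolation=cv2.INTER_CUBIC)[:600]
b=cv2.resize(s["img"][200:350,260:420],None,fx=4,fy=4,interpolation=cv2.INTER_CUBIC)
a=cv2.convertScaleAbs(a,alpha=1.3)
cv2.imwrite("pics/tc.png",a);cv2.imwrite("pics/sc.png",b)
W=cloud(t)
for (u,v) in [(240,262),(300,250),(253,212),(253,225),(247,225),(257,225),(250,240),(290,190),(262,178),(238,250),(274,288)]: print(u,v,np.round(W[v,u],1))
E
```

```text
240 262 [488.4 183.3  18.9]
300 250 [516.3  36.4   8.9]
253 212 [570.5 132.5 185.3]
253 225 [542.1 132.6 184.4]
247 225 [541.3 144.8 189.3]
257 225 [550.1 127.9 148.8]
250 240 [508.9 138.7 187.8]
290 190 [661.8  57.5  40.4]
262 178 [695.4 126.7  37.2]
238 250 [515.7 186.2  33.2]
274 288 [423.9 101.8   7.7]
```

View pics/tc.png

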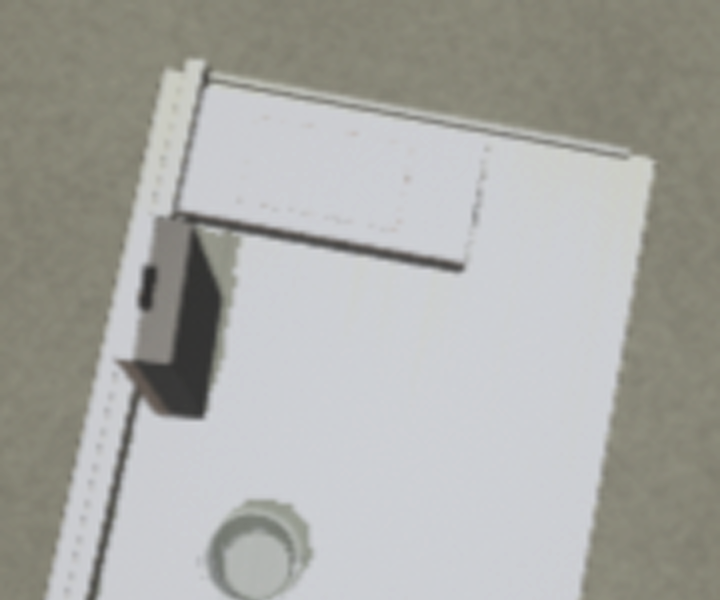

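View pics/sc.png

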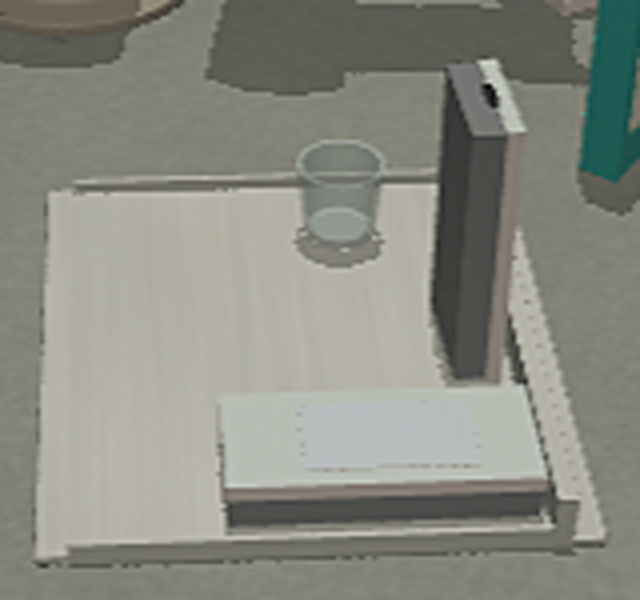

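The crops show the chosen grey box standing with its white lid edge towards the bar: head at top-crop (165,290), scene-crop (485,95). The flat box is on its far side and the dish is on the robot side.

```bash
python3 - <<'E'
from h import *
t=load("top0.npz");s=load("scene0.npz")
def rect(P,n):
    r=cv2.minAreaRect(P[:,:2].astype(np.float32)); print(n,len(P),np.round(P[:,2].min()),np.round(P[:,2].max()),"c",np.round(r[0],1),"size",np.round(r[1],1),"ang",round(r[2],2))
    print("   corners",np.round(cv2.boxPoints(r)).tolist())
for n,c in(("top",t),("scene",s)):
    W=cloud(c).reshape(-1,3); X,Y,Z=W.T
    reg=(X>350)&(X<760)&(Y>-60)&(Y<240)
    rect(W[reg&(Z>181)&(Z<194)&(Y>90)&(Y<190)],n+" head")
    rect(W[reg&(Z>32)&(Z<46)&(X>610)&(Y<170)],n+" flat")
    P=W[reg&(Z>30)&(Z<44)&(Y>140)&(X<620)]; 
    rect(P,n+" bar")
    # tray floor
    m=reg&(Z>3)&(Z<12); rect(W[m],n+" floor")
    m=reg&(abs(Z-8)<5)&(Y<80); print("floor z",np.nanmedian(W[m][:,2]))
    m=(X>380)&(X<760)&(Y<-60)&(Y>-150);print("table z",np.nanmedian(W[m&(abs(Z)<10)][:,2]))
    rect(W[reg&(X<480)&(Z>20)&(Z<70)&(Y<140)],n+" dish")
# ray corner picks in top crop of tray (table/floor heights)
for nm,(u,v),z in [("bar end far top-left",(165,68),36),("bar face far top",(203,82),36),("tray far right outer",(652,160),6),
  ("head fl",(190,217),186),("head near right",(170,362),186),("head left near?",(120,362),186),("flat nr right",(462,266),36),("flat near left",(182,213),36),("flat far right",(485,150),36),("dish",(258,556),55)]:
    print(nm,np.round(ray(t,210+(u+.5)/4-.5,150+(v+.5)/4-.5,z),1))
for nm,(u,v),z in [("head A",(447,66),186),("head B",(496,60),186),("head C",(524,130),186),("head D",(473,136),186),("foot D",(456,377),6),("foot A",(435,310),6),("foot C",(499,380),6),
 ("flat near L",(220,397),36),("flat near R",(528,386),36),("flat farL",(226,488),36),("flat far R",(546,480),36),("tray nl",(48,190),6),("tray fl",(38,558),6)]:
    print("s",nm,np.round(ray(s,260+(u+.5)/4-.5,200+(v+.5)/4-.5,z),1))
E
```

```text
top head 534 181.0 191.0 c [548.7 143.5] size [31.2 80.5] ang 81.23
   corners [[507.0, 134.0], [586.0, 122.0], [591.0, 153.0], [511.0, 165.0]]
top flat 2375 32.0 45.0 c [661.   57.3] size [195.5 103.2] ang 77.9
   corners [[590.0, -27.0], [691.0, -49.0], [732.0, 142.0], [631.0, 164.0]]
top bar 350 30.0 42.0 c [453.2 177.8] size [ 48.4 156.7] ang 77.1
   corners [[371.0, 172.0], [524.0, 137.0], [535.0, 184.0], [382.0, 219.0]]
top floor 9462 3.0 12.0 c [554.8  89.9] size [409.7 299.8] ang 0.0
   corners [[350.0, 240.0], [350.0, -60.0], [760.0, -60.0], [760.0, 240.0]]
floor z 6.208324241985209
table z 3.3947489481306232
top dish 260 20.0 66.0 c [416.5 102.8] size [56.7 56.4] ang 88.63
   corners [[388.0, 75.0], [444.0, 74.0], [445.0, 130.0], [389.0, 132.0]]
scene head 274 181.0 191.0 c [548.7 141.4] size [31.2 88. ] ang 80.83
   corners [[503.0, 133.0], [590.0, 119.0], [595.0, 150.0], [508.0, 164.0]]
scene flat 2105 32.0 41.0 c [653.8  57.1] size [195.7 124. ] ang 78.0
   corners [[573.0, -26.0], [694.0, -51.0], [735.0, 140.0], [613.0, 166.0]]
scene bar 131 30.0 43.0 c [565.9 161.1] si
[... 495 characters left out ...]
 far top [716.5 130.8  36. ]
tray far right outer [ 668.3 -151.6    6. ]
head fl [588.1 123.5 186. ]
head near right [508.9 134.4 186. ]
head left near? [509.5 160.8 186. ]
flat nr right [594.4 -27.4  36. ]
flat near left [632.1 144.1  36. ]
flat far right [668.2 -43.9  36. ]
dish [417.7  98.2  55. ]
s head A [511.9 133.3 186. ]
s head B [512.9 163.9 186. ]
s head C [589.3 151.4 186. ]
s head D [587.7 121.3 186. ]
s foot D [583.4 124.6   6. ]
s foot A [516.5 134.9   6. ]
s foot C [593.  149.2   6. ]
s flat near L [598.2 -29.5  36. ]
s flat near R [635.9 148.4  36. ]
s flat farL [674.4 -46.2  36. ]
s flat far R [714.5 127.7  36. ]
s tray nl [317.9 -79.2   6. ]
s tray fl [ 670.5 -152.8    6. ]
```

The tray's x axis points at about 78° in the world, the box's at about 81°, and the lid is about 8–10 mm from the bar. The jaw axis is already near that direction. My plan:
- Straddle the head.
- Tip it with the lid-side finger.
- Let it down on the back-side finger.

First I'll fly above it.

Call:
servo_tool(angular=[[0,0,0],[0,0,1],[0,0,2],[0,0,3],[0,0,4],[0,0,5.4],[0,0,5.4],[0,0,5.4],[0,0,5.4],[0,0,5.4]], slide=[[25,-22,20],[55,-48,24],[85,-74,24],[115,-100,24],[145,-126,24],[175,-152,24],[205,-178,24],[235,-204,24],[265,-230,24],[295,-256,24]], grip=[1,1,1,1,1,1,1,1,0.5,0])

```text
time: 0.93
tool_pos: [425.8, 251.0, 250.6]
tcp_rot: [-3.142, -0.0, 2.986]
contact_force: [-0.4, 0.4, 0.2]
grip_width: 83.0
```

Call:
servo_tool(angular=[[0,0,0],[0,0,0],[0,0,0],[0,0,0],[0,0,0],[0,0,0]], slide=[[30,-26,0],[60,-52,0],[90,-79,0],[115,-100,0],[125,-109,0],[125,-109,0]], grip=[-0.04,-0.04,-0.04,-0.04,-0.04,-0.04])

```text
time: 1.43
tool_pos: [551.4, 141.4, 249.6]
tcp_rot: [-3.141, -0.001, 2.982]
contact_force: [-0.4, 0.4, 0.3]
grip_width: 45.5
```

```bash
cat >> h.py <<'E'
def obs():
    from plant import bot
    o=bot.get_obs(); print("t",round(float(o["time"]),2),"tcp",np.round(o["tool_pos"],1),"rpy",np.round(o["tcp_rot"],3),"F",np.round(o["contact_force"],1),"g",round(float(o["grip_width"]),1)); return o
def snap(n,k):
    from plant import bot
    c=bot.capture(n); np.savez(f"{n}{k}.npz",**c); return c
def crop(c,k,u0,v0,u1,v1,fx=4):
    cv2.imwrite(f"pics/{k}.png",cv2.resize(c["img"][v0:v1,u0:u1],None,fx=fx,fy=fx,interpolation=cv2.INTER_CUBIC))
E
python3 - <<'E'
from h import *
obs(); c=snap("scene",1); crop(c,"s1",290,120,470,270,4)
E
```

```text
t 1.43 tcp [551.4 141.4 249.6] rpy [-3.141e+00 -1.000e-03  2.982e+00] F [-0.4  0.4  0.3] g 45.5
```

View pics/s1.png

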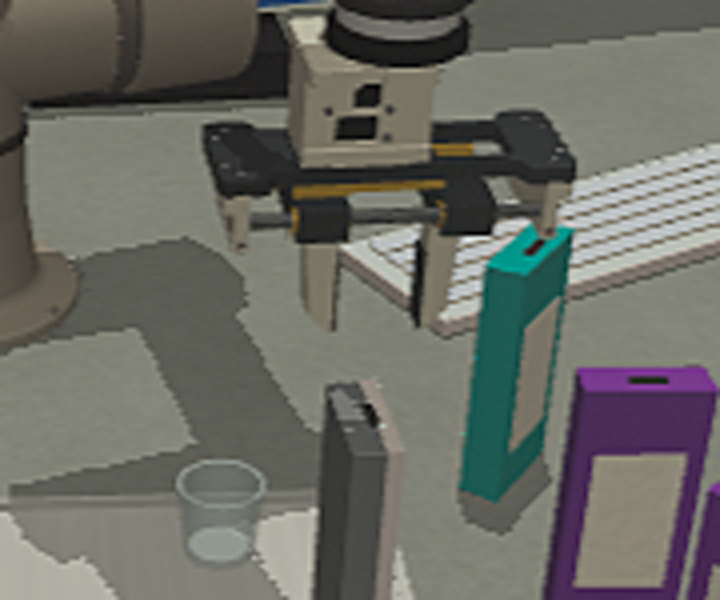

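The fingers are tapered (tips at crop (322,325) and (427,325)), hanging above the head at (360,425). I'll check the centring numerically with depth.

```bash
python3 - <<'E'
from h import *
obs(); 
b=np.array([.155,.988]);P=np.array([547,128.2])
for n in("scene","top"):
    c=snap(n,2); W=cloud(c).reshape(-1,3); X,Y,Z=W.T
    m=(abs(X-550)<60)&(abs(Y-143)<70)
    for lo,hi in((250,262),(262,280),(280,300),(180,192),(60,120)):
        q=W[m&(Z>lo)&(Z<hi)]
        if len(q)<3: print(n,lo,len(q));continue
        v=(q[:,:2]-P)@b; w=(q[:,:2]-P)@np.array([-b[1],b[0]])
        h=np.histogram(v,bins=np.arange(-45,80,5)); print(n,lo,len(q),"v",round(v.min()),round(v.max()),"w",round(w.min()),round(w.max()),dict((int(a),int(k)) for a,k in zip(h[1],h[0]) if k))
E
```

```text
t 1.48 tcp [549.9 142.9 249.8] rpy [-3.141e+00 -2.000e-03  2.984e+00] F [-0.1  0.7 -0.2] g 44.7
scene 250 53 v -21 51 w -16 11 {-25: 1, -20: 6, -15: 10, -10: 3, 35: 21, 40: 7, 45: 4, 50: 1}
scene 262 138 v -26 54 w -18 10 {-30: 7, -25: 21, -20: 15, -15: 16, -10: 7, 35: 26, 40: 17, 45: 18, 50: 11}
scene 280 169 v -27 56 w -16 10 {-30: 22, -25: 17, -20: 19, -15: 16, -10: 7, 35: 34, 40: 16, 45: 18, 50: 19, 55: 1}
scene 180 283 v -3 29 w -45 40 {-5: 33, 0: 41, 5: 42, 10: 47, 15: 39, 20: 40, 25: 41}
scene 60 412 v -3 30 w -45 41 {-5: 167, 0: 40, 5: 42, 10: 46, 15: 43, 20: 39, 25: 35}
top 250 1
top 262 4 v 39 49 w 9 11 {35: 2, 40: 1, 45: 1}
top 280 3 v 42 46 w 11 12 {40: 2, 45: 1}
top 180 124 v 9 31 w -11 32 {5: 3, 10: 16, 15: 30, 20: 37, 25: 30, 30: 8}
top 60 0
```

Centred within about 1 mm; the fingertips are only about 12 mm thick. Descending to z≈150.

Call:
servo_tool(angular=[[0,0,0],[0,0,0],[0,0,0],[0,0,0],[0,0,0],[0,0,0],[0,0,0]], slide=[[0,0,-20],[0,0,-40],[0,0,-60],[0,0,-78],[0,0,-92],[0,0,-100],[0,0,-100]], grip=[-0.04,-0.04,-0.04,-0.04,-0.04,-0.04,-0.04])

```text
time: 2.17
tool_pos: [547.9, 144.8, 149.4]
tcp_rot: [-3.141, -0.003, 2.988]
contact_force: [-0.2, 1.1, -1.1]
grip_width: 44.1
```

```bash
python3 - <<'E'
from h import *
obs(); c=snap("scene",3); crop(c,"s3",300,160,460,310,4)
E
```

```text
t 2.17 tcp [547.9 144.8 149.4] rpy [-3.141e+00 -3.000e-03  2.988e+00] F [-0.2  1.1 -1.1] g 44.1
```

View pics/s3.png

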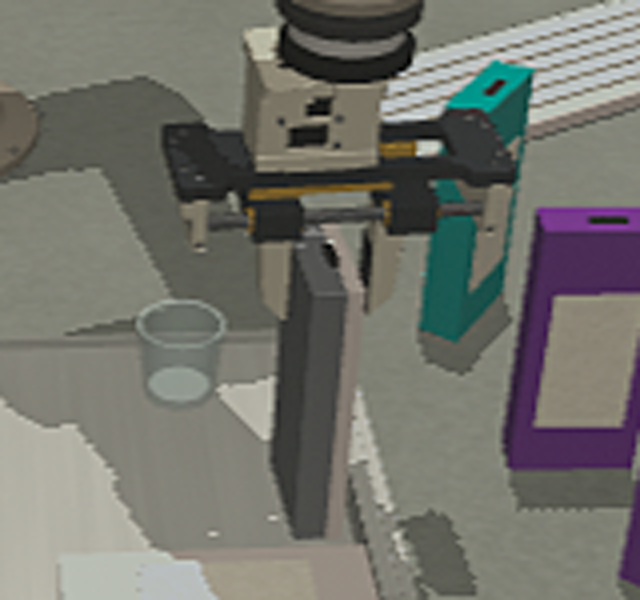

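The fingers straddle the head at crop (325,270), with one on either side of it. Now I'll push with the lid-side finger away from the bar.

Call:
servo_tool(angular=[[0,0,0],[0,0,0],[0,0,0],[0,0,0],[0,0,0],[0,0,0],[0,0,0],[0,0,0],[0,0,0],[0,0,0]], slide=[[-0.5,-3,0],[-0.9,-6,0],[-1.4,-9,0],[-1.9,-12,0],[-2.3,-15,0],[-2.8,-18,0],[-3.3,-21,0],[-3.8,-24,0],[-3.9,-25,0],[-3.9,-25,0]], grip=[-0.04,-0.04,-0.04,-0.04,-0.04,-0.04,-0.04,-0.04,-0.04,-0.04])

```text
time: 3.05
tool_pos: [545.8, 118.4, 150.7]
tcp_rot: [3.142, -0.0, 2.986]
contact_force: [0.2, -0.2, -1.0]
grip_width: 44.2
```

```bash
python3 - <<'E'
from h import *
obs(); c=snap("scene",4); crop(c,"s4",300,160,460,310,4)
E
```

```text
t 3.05 tcp [545.8 118.4 150.7] rpy [ 3.142 -0.     2.986] F [ 0.2 -0.2 -1. ] g 44.2
```

View pics/s4.png

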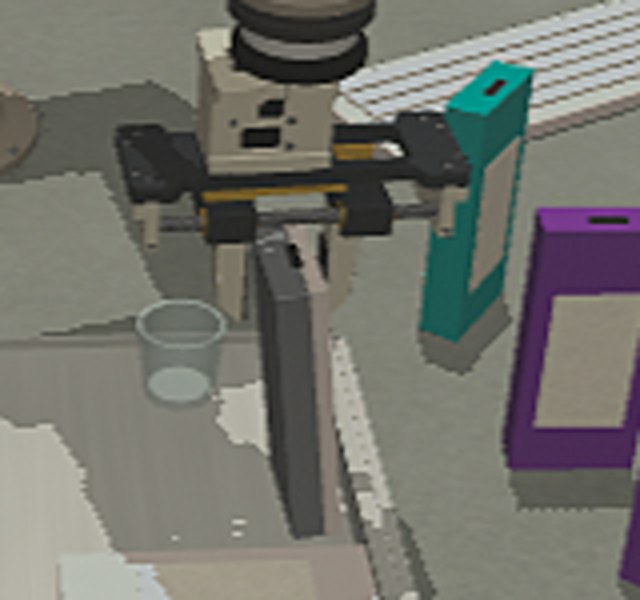

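The box is tilting about its foot edge; the foot at crop (300,537) stayed put. I'll go on slowly past the balance point.

Call:
servo_tool(angular=[[0,0,0],[0,0,0],[0,0,0],[0,0,0],[0,0,0],[0,0,0],[0,0,0],[0,0,0],[0,0,0],[0,0,0]], slide=[[-0.3,-2,0],[-0.6,-4,0],[-0.9,-6,0],[-1.2,-8,0],[-1.6,-10,0],[-1.9,-12,0],[-2.2,-14,0],[-2.2,-14,0],[-2.2,-14,0],[-2.2,-14,0]], grip=[-0.04,-0.04,-0.04,-0.04,-0.04,-0.04,-0.04,-0.04,-0.04,-0.04])

```text
time: 3.93
tool_pos: [543.7, 104.7, 150.8]
tcp_rot: [3.141, 0.0, 2.986]
contact_force: [0.0, -0.8, 0.2]
grip_width: 43.9
```

```bash
cat >> h.py <<'E'
def boxpose(c,ylim=(-80,190)):
    # far-side (dark) face & all box points: back-face plane / silhouette, in (u,z)
    W=cloud(c); P=np.array([547,128.2]); b=np.array([.155,.988])
    return W,(W[...,:2]-P)@(-b),(W[...,:2]-P)@np.array([-b[1],b[0]]),W[...,2]
E
python3 - <<'E'
from h import *
obs(); c=snap("scene",5); crop(c,"s5",300,160,460,310,4)
W,u,w,z=boxpose(c)
# end-side face (world +x side, w~-40)
for lo in range(50,180,20):
    m=(w<-36)&(w>-52)&(z>lo)&(z<lo+20)&(u>-60)&(u<120)
    if m.sum(): print(lo,m.sum(),np.round([u[m].min(),u[m].max(),z[m].mean()],1))
E
```

```text
t 3.93 tcp [543.7 104.7 150.8] rpy [3.141 0.    2.986] F [ 0.  -0.8  0.2] g 43.9
50 87 [-16.8  15.8  60. ]
70 82 [-12.6  22.6  80.5]
90 87 [-7.  28.1 99.8]
110 95 [ -1.7  31.3 119.9]
130 93 [  2.9  37.4 139.9]
150 99 [  9.1  42.5 159.9]
170 82 [ 13.2  45.1 178. ]
```

View pics/s5.png

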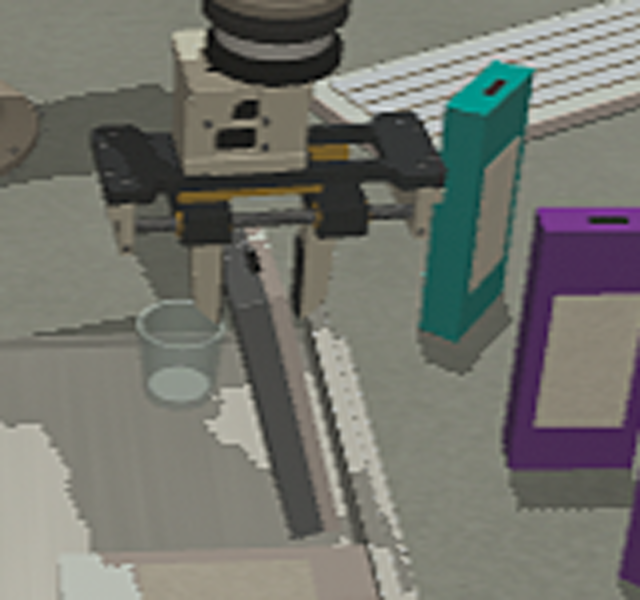

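It leans on the back-side finger at about 14°, with the foot unmoved. Next I'll open the fingers gradually, so the guarding finger lets it down further to about 22°.

Call:
servo_tool(angular=[[0,0,0],[0,0,0],[0,0,0],[0,0,0],[0,0,0],[0,0,0],[0,0,0],[0,0,0],[0,0,0],[0,0,0]], slide=[[0,0,0],[0,0,0],[0,0,0],[0,0,0],[0,0,0],[0,0,0],[0,0,0],[0,0,0],[0,0,0],[0,0,0]], grip=[0.08,0.2,0.32,0.44,0.56,0.68,0.8,0.9,1,1])

```text
time: 4.82
tool_pos: [543.6, 104.7, 150.7]
tcp_rot: [3.142, -0.0, 2.986]
contact_force: [0.7, -0.5, 0.1]
grip_width: 91.0
```

```bash
cat >> h.py <<'E'
def pose(c):
    """tilt from the dark side face (world +x side): PCA-free lines fits of its two long edges per z or minAreaRect in (u,z)"""
    W,u,w,z=boxpose(c)
    m=(w<-30)&(w>-58)&(z>11)&(z<185)&(u>-45)&(u<215)
    n,lab=cv2.connectedComponents(m.astype(np.uint8)); 
    return u,w,z,m
E
python3 - <<'E'
from h import *
obs(); c=snap("scene",6); crop(c,"s6",280,160,440,310,4)
u,w,z,m=pose(c)
g=c["img"].max(2); mm=m&(g<110)
q=np.stack([u[mm],z[mm]],1).astype(np.float32); r=cv2.minAreaRect(q); print(len(q),r,np.round(cv2.boxPoints(r),1).tolist())
for lo in range(30,180,20):
    k=(w<-30)&(w>-58)&(z>lo)&(z<lo+20)&(u>-60)&(u<160)
    if k.sum(): print(lo,k.sum(),np.round([u[k].min(),u[k].max(),z[k].mean(),w[k].mean()],1))
E
```

```text
t 4.82 tcp [543.6 104.7 150.7] rpy [ 3.142 -0.     2.986] F [ 0.7 -0.5  0.1] g 91.0
558 ((12.95199203491211, 95.56279754638672), (189.68405151367188, 46.19071960449219), 67.30663299560547) [[-44.900001525878906, 17.0], [-2.299999952316284, -0.800000011920929], [70.80000305175781, 174.1999969482422], [28.200000762939453, 192.0]]
30 126 [-47.5  17.1  38.4 -40.9]
50 94 [-11.9  25.6  60.1 -39.5]
70 93 [ -4.7  33.6  79.8 -39.5]
90 99 [  4.4  41.9 100.2 -39.7]
110 95 [ 12.5  49.8 120.1 -39.6]
130 106 [ 21.3  60.  140.2 -39.8]
150 104 [ 30.6  67.7 160.2 -39.3]
170 77 [ 37.6  69.7 176.7 -37.6]
```

View pics/s6.png

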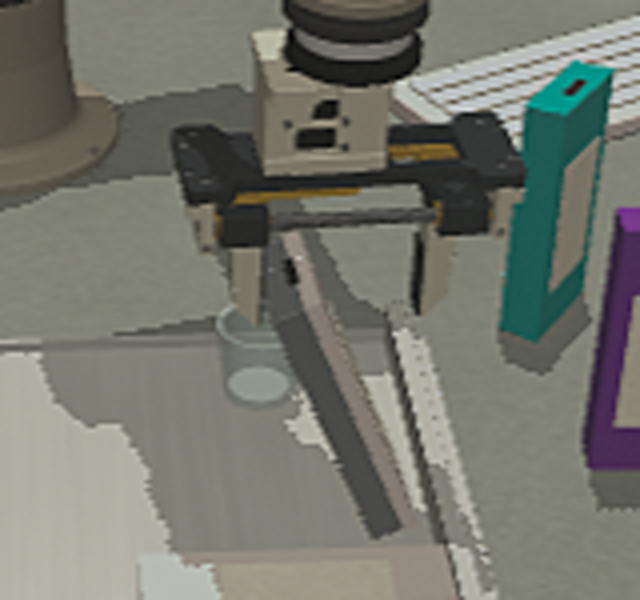

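Now about 22.8° with the pivot unmoved. I'll compute the lowering trajectory, with the finger tilting as the head corner rides down its inner face.

```bash
cat >> h.py <<'E'
def T(al,be,d,G=92,u0=0,L=180):
    a,b=np.radians([al,be]); H=np.array([u0+L*np.sin(a),6+L*np.cos(a)])
    return H-d*np.array([np.sin(b),np.cos(b)])-G/2*np.array([np.cos(b),-np.sin(b)])
def chk(al,be,d,G=92):
    g=np.radians(al-be); C2=T(al,be,d,G)+G/2*np.array([np.cos(np.radians(be)),-np.sin(np.radians(be))])
    return G*np.cos(g)-d*np.sin(g)-30, C2[1]
E
python3 - <<'E'
from h import *
T0=np.array([23.7,150.7])
for al in list(range(23,91,3)):
    f=(al-22.8)/67.2; be=min(23,max(0,(al-22.8)*0.45)); d=21-17*f
    t=T(al,be,d)-T0; print(al,"be",round(be,1),"d",round(d),"ang",np.round(be*np.array([.988,-.155]),1),"slide",np.round(np.array([-.155*t[0],-.988*t[0],t[1]]),1),"F1clr,tipz",np.round(chk(al,be,d),1))
E
```

```text
23 be 0.1 d 21 ang [ 0.1 -0. ] slide [-0.1 -0.6  0.1] F1clr,tipz [ 46.6 150.7]
26 be 1.4 d 20 ang [ 1.4 -0.2] slide [-1.4 -8.6 -1.9] F1clr,tipz [ 45.3 147.6]
29 be 2.8 d 19 ang [ 2.8 -0.4] slide [ -2.6 -16.5  -4.4] F1clr,tipz [ 44. 144.]
32 be 4.1 d 19 ang [ 4.1 -0.6] slide [ -3.8 -24.2  -7.4] F1clr,tipz [ 42.6 140. ]
35 be 5.5 d 18 ang [ 5.4 -0.9] slide [ -5.  -31.7 -10.7] F1clr,tipz [ 41.2 135.6]
38 be 6.8 d 17 ang [ 6.8 -1.1] slide [ -6.1 -38.9 -14.4] F1clr,tipz [ 39.9 130.8]
41 be 8.2 d 16 ang [ 8.1 -1.3] slide [ -7.2 -46.  -18.5] F1clr,tipz [ 38.4 125.6]
44 be 9.5 d 16 ang [ 9.4 -1.5] slide [ -8.3 -52.7 -23. ] F1clr,tipz [ 37.  120.1]
47 be 10.9 d 15 ang [10.8 -1.7] slide [ -9.3 -59.2 -27.9] F1clr,tipz [ 35.6 114.1]
50 be 12.2 d 14 ang [12.1 -1.9] slide [-10.3 -65.4 -33. ] F1clr,tipz [ 34.1 107.9]
53 be 13.6 d 13 ang [13.4 -2.1] slide [-11.2 -71.3 -38.6] F1clr,tipz [ 32.6 101.3]
56 be 14.9 d 13 ang [14.8 -2.3] slide [-12.1 -76.9 -44.4] F1clr,tipz [31.1 94.5]
59 be 16.3 d 12 ang [16.1 -2.5] slide [-12.9 -82.1 -50.5] F1clr,tipz [29.6 87.3]
62 be 17.6 d 11 ang [17.4 -2.7] slide [-13.6 -87.  -56.8] F1clr,tipz [28.  79.9]
65 be 19.0 d 10 ang [18.8 -2.9] slide [-14.3 -91.5 -63.4] F1clr,tipz [26.5 72.3]
68 be 20.3 d 10 ang [20.1 -3.2] slide [-15.  -95.6 -70.3] F1clr,tipz [24.9 64.5]
71 be 21.7 d 9 ang [21.4 -3.4] slide [-15.6 -99.3 -77.3] F1clr,tipz [23.3 56.4]
74 be 23 d 8 ang [22.7 -3.6] slide [ -16.1 -102.6  -84.5] F1clr,tipz [21.6 48.2]
77 be 23 d 7 ang [22.7 -3.6] slide [ -16.5 -105.2  -92.9] F1clr,tipz [18.2 39.8]
80 be 23 d 7 ang [22.7 -3.6] slide [ -16.8 -107.4 -101.5] F1clr,tipz [14.6 31.2]
83 be 23 d 6 ang [22.7 -3.6] slide [ -17.1 -109.  -110.1] F1clr,tipz [11.  22.6]
86 be 23 d 5 ang [22.7 -3.6] slide [ -17.3 -110.2 -118.8] F1clr,tipz [ 7.3 13.9]
89 be 23 d 4 ang [22.7 -3.6] slide [ -17.4 -110.9 -127.5] F1clr,tipz [3.5 5.2]
```

```bash
python3 - <<'E'
from h import *
T0=np.array([23.7,150.7])
for al in list(range(26,81,3)):
    be=min(23,max(0,(al-22.8)*0.45)); d=21
    t=T(al,be,d)-T0; print(al,"ang",np.round(be*np.array([.988,-.155]),1),"slide",np.round(np.array([-.155*t[0],-.988*t[0],t[1]]),1),"F1clr,tipz",np.round(chk(al,be,d),1))
E
```

```text
26 ang [ 1.4 -0.2] slide [-1.3 -8.6 -2.8] F1clr,tipz [ 44.9 146.8]
29 ang [ 2.8 -0.4] slide [ -2.6 -16.4  -6. ] F1clr,tipz [ 43.3 142.5]
32 ang [ 4.1 -0.6] slide [ -3.8 -24.   -9.7] F1clr,tipz [ 41.5 137.7]
35 ang [ 5.4 -0.9] slide [ -4.9 -31.4 -13.8] F1clr,tipz [ 39.7 132.5]
38 ang [ 6.8 -1.1] slide [ -6.  -38.5 -18.2] F1clr,tipz [ 37.9 127. ]
41 ang [ 8.1 -1.3] slide [ -7.1 -45.3 -23.1] F1clr,tipz [ 35.9 121.1]
44 ang [ 9.4 -1.5] slide [ -8.1 -51.9 -28.3] F1clr,tipz [ 34.  114.8]
47 ang [10.8 -1.7] slide [ -9.1 -58.1 -33.9] F1clr,tipz [ 31.9 108.1]
50 ang [12.1 -1.9] slide [-10.  -64.  -39.8] F1clr,tipz [ 29.9 101.2]
53 ang [13.4 -2.1] slide [-10.9 -69.6 -46. ] F1clr,tipz [27.7 93.9]
56 ang [14.8 -2.3] slide [-11.7 -74.8 -52.5] F1clr,tipz [25.6 86.4]
59 ang [16.1 -2.5] slide [-12.5 -79.6 -59.2] F1clr,tipz [23.4 78.5]
62 ang [17.4 -2.7] slide [-13.2 -84.  -66.3] F1clr,tipz [21.1 70.5]
65 ang [18.8 -2.9] slide [-13.8 -88.  -73.5] F1clr,tipz [18.8 62.2]
68 ang [20.1 -3.2] slide [-14.4 -91.6 -81. ] F1clr,tipz [16.4 53.7]
71 ang [21.4 -3.4] slide [-14.9 -94.8 -88.6] F1clr,tipz [14.1 45.1]
74 ang [22.7 -3.6] slide [-15.3 -97.6 -96.4] F1clr,tipz [11.6 36.3]
77 ang [22.7 -3.6] slide [ -15.7  -99.9 -105.6] F1clr,tipz [ 7.1 27.2]
80 ang [22.7 -3.6] slide [ -16.  -101.8 -114.8] F1clr,tipz [ 2.5 17.9]
```

Call:
servo_tool(angular=[[0.7,-0.1,0],[1.4,-0.2,0],[2.1,-0.3,0],[2.8,-0.4,0],[3.4,-0.5,0],[4.1,-0.6,0],[4.8,-0.7,0],[5.4,-0.9,0],[6.1,-1.0,0],[6.8,-1.1,0]], slide=[[-0.7,-4.3,-1.3],[-1.3,-8.6,-2.8],[-2,-12.5,-4.4],[-2.6,-16.4,-6],[-3.2,-20.2,-7.8],[-3.8,-24,-9.7],[-4.4,-27.7,-11.7],[-4.9,-31.4,-13.8],[-5.5,-35,-16],[-6,-38.5,-18.2]], grip=[1,1,1,1,1,1,1,1,1,1])

```text
time: 5.7
tool_pos: [537.6, 65.7, 132.4]
tcp_rot: [3.02, 0.001, 2.986]
contact_force: [1.4, -1.2, 0.4]
grip_width: 91.9
```

```bash
cat >> h.py <<'E'
def tilt(c):
    u,w,z,m=pose(c)
    k=(w<-33)&(w>-52)&(z>45)&(z<190)&(u>-60)&(u<230)
    # lower/back edge of the side face: max u for each z bin, kept below the finger
    q=[]
    for lo in range(45,190,8):
        s=k&(z>=lo)&(z<lo+8)
        if s.sum()>6: i=np.argmax(np.where(s,u,-1e9)); q.append((u.flat[i],z.flat[i]))
    q=np.array(q); return q
E
python3 - <<'E'
from h import *
obs(); c=snap("scene",7); crop(c,"s7",280,160,440,310,4)
q=tilt(c); print(np.round(q).tolist())
E
```

```text
t 5.7 tcp [537.6  65.7 132.4] rpy [3.020e+00 1.000e-03 2.986e+00] F [ 1.4 -1.2  0.4] g 91.9
[[35.0, 52.0], [40.0, 60.0], [47.0, 68.0], [55.0, 75.0], [58.0, 82.0], [66.0, 92.0], [72.0, 99.0], [77.0, 105.0], [87.0, 117.0], [92.0, 125.0], [97.0, 133.0], [104.0, 140.0], [111.0, 147.0], [109.0, 153.0], [100.0, 159.0], [93.0, 166.0]]
```

View pics/s7.png

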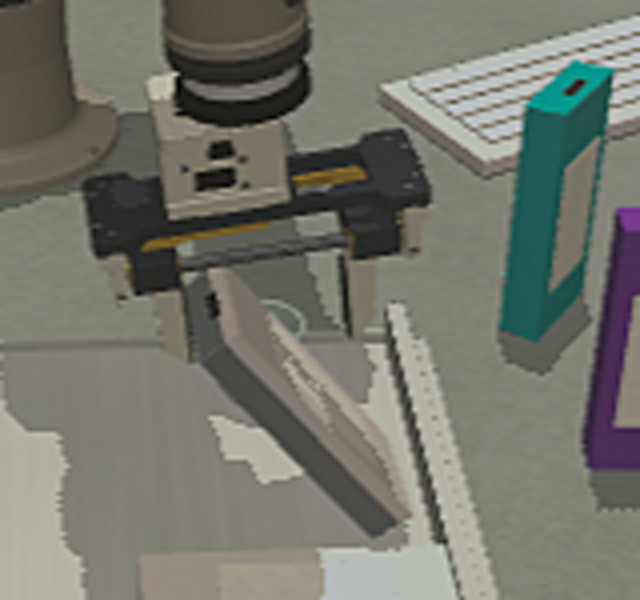

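On track: 38.6° tilt, pivot still at about 0, and the finger holds the head at crop (195,340). Continuing.

Call:
servo_tool(angular=[[0.7,-0.1,0],[1.3,-0.2,0],[2.0,-0.3,0],[2.6,-0.4,0],[3.3,-0.5,0],[4.0,-0.6,0],[4.7,-0.7,0],[5.3,-0.8,0],[6,-0.9,0],[6.6,-1.0,0]], slide=[[-0.5,-3.4,-2.4],[-1.1,-6.8,-4.9],[-1.6,-10.1,-7.5],[-2.1,-13.4,-10.1],[-2.6,-16.5,-12.9],[-3.1,-19.6,-15.7],[-3.6,-22.6,-18.6],[-4,-25.5,-21.6],[-4.5,-28.3,-24.7],[-4.9,-31.1,-27.8]], grip=[1,1,1,1,1,1,1,1,1,1])

```text
time: 6.58
tool_pos: [532.8, 34.7, 104.4]
tcp_rot: [2.904, 0.0, 2.986]
contact_force: [0.0, -0.8, 0.3]
grip_width: 91.8
```

```bash
python3 - <<'E'
from h import *
obs(); c=snap("scene",8); crop(c,"s8",280,160,440,310,4)
q=tilt(c); print(np.round(q).tolist())
E
```

```text
t 6.58 tcp [532.8  34.7 104.4] rpy [2.904 0.    2.986] F [ 0.  -0.8  0.3] g 91.8
[[59.0, 50.0], [71.0, 60.0], [81.0, 68.0], [90.0, 73.0], [103.0, 84.0], [112.0, 88.0], [122.0, 97.0], [134.0, 108.0], [143.0, 114.0], [143.0, 119.0], [136.0, 125.0], [131.0, 133.0], [195.0, 155.0], [197.0, 159.0], [206.0, 172.0], [210.0, 178.0], [210.0, 182.0], [207.0, 189.0]]
```

View pics/s8.png

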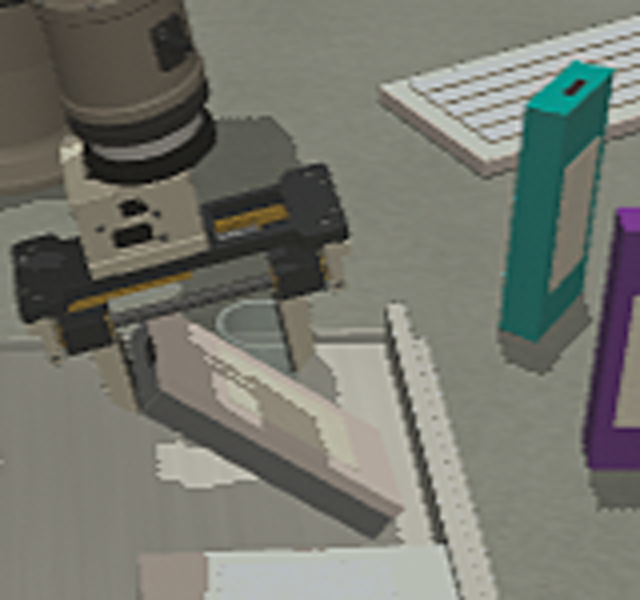

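52.7°, pivot steady. Continuing to about 68°.

Call:
servo_tool(angular=[[0.7,-0.1,0],[1.4,-0.2,0],[2.0,-0.3,0],[2.7,-0.4,0],[3.4,-0.5,0],[4.0,-0.6,0],[4.7,-0.7,0],[5.4,-0.8,0],[6,-0.9,0],[6.7,-1.1,0]], slide=[[-0.4,-2.6,-3.2],[-0.8,-5.2,-6.5],[-1.2,-7.6,-9.8],[-1.6,-10,-13.2],[-2,-12.2,-16.7],[-2.3,-14.4,-20.3],[-2.6,-16.4,-23.9],[-2.9,-18.4,-27.5],[-3.2,-20.2,-31.2],[-3.5,-22,-35]], grip=[1,1,1,1,1,1,1,1,1,1])

```text
time: 7.47
tool_pos: [529.3, 12.9, 69.3]
tcp_rot: [2.785, 0.001, 2.986]
contact_force: [-0.5, -1.1, -1.1]
grip_width: 91.8
```

```bash
python3 - <<'E'
from h import *
obs(); c=snap("scene",9); crop(c,"s9",260,180,420,330,4)
u,w,z,m=pose(c)
for lo in range(0,180,12):
    s=(w<-33)&(w>-55)&(z>9)&(u>=lo)&(u<lo+12)&(z<130)
    if s.sum()>3: print(lo,s.sum(),np.round([z[s].min(),z[s].max(),u[s][np.argmin(z[s])]],1))
E
```

```text
t 7.47 tcp [529.3  12.9  69.3] rpy [2.785e+00 1.000e-03 2.986e+00] F [-0.5 -1.1 -1.1] g 91.8
0 56 [10.  43.9  5.6]
12 56 [12.7 49.1 12.9]
24 58 [18.1 53.  25.8]
36 57 [ 9.3 57.6 40.1]
48 59 [28.1 63.  50.6]
60 62 [ 9.  68.1 69.3]
72 63 [35. 72. 75.]
84 60 [42.6 78.3 85.1]
96 61 [  9.6  83.4 101. ]
108 61 [ 52.2  87.7 114.4]
120 63 [ 55.5  93.8 123.9]
132 62 [ 61.8  97.3 142.9]
144 62 [  9.6 102.6 148.7]
156 40 [  9.9 102.5 165.9]
```

View pics/s9.png

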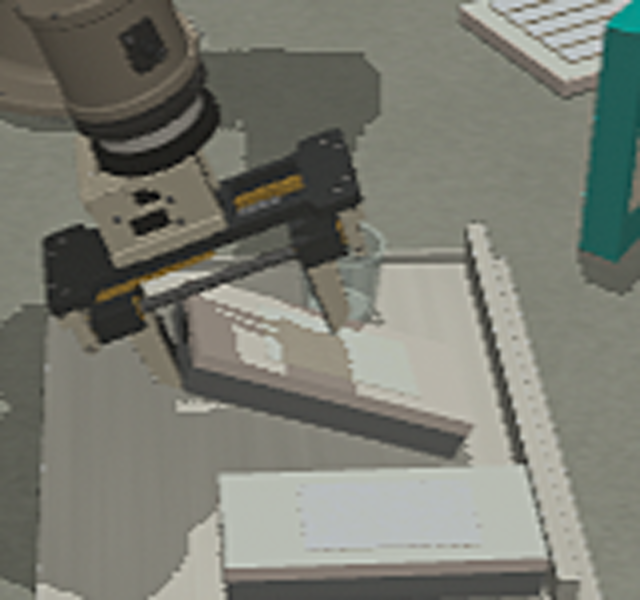

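67.5–68° and steady; the lid-side finger tip at crop (345,330) is clear of the lid. I'll compute the last part.

```bash
python3 - <<'E'
from h import *
t0=T(68,20.3,21)
for al,be,d in[(70,21,19),(72,21.5,17),(74,22,15),(76,22.5,13),(78,23,11),(80,23,9),(82,23,7.5),(84,23,6),(86,23,5),(87,23,3),(88,23,0)]:
    t=T(al,be,d)-t0; print(al,"ang",np.round((be-20.3)*np.array([.988,-.155]),1),"slide",np.round(np.array([-.155*t[0],-.988*t[0],t[1]]),1),"F1clr,tipz",np.round(chk(al,be,d),1))
E
```

```text
70 ang [ 0.7 -0.1] slide [-0.5 -2.9 -3.4] F1clr,tipz [16.  49.8]
72 ang [ 1.2 -0.2] slide [-0.9 -5.6 -7. ] F1clr,tipz [15.4 45.8]
74 ang [ 1.7 -0.3] slide [ -1.3  -8.2 -10.8] F1clr,tipz [14.8 41.7]
76 ang [ 2.2 -0.3] slide [ -1.7 -10.6 -14.6] F1clr,tipz [14.3 37.5]
78 ang [ 2.7 -0.4] slide [ -2.  -12.8 -18.4] F1clr,tipz [13.8 33.3]
80 ang [ 2.7 -0.4] slide [ -2.3 -14.8 -22.7] F1clr,tipz [12.6 29. ]
82 ang [ 2.7 -0.4] slide [ -2.6 -16.3 -27.6] F1clr,tipz [11.  24.1]
84 ang [ 2.7 -0.4] slide [ -2.8 -17.6 -32.4] F1clr,tipz [ 9.4 19.3]
86 ang [ 2.7 -0.4] slide [ -2.9 -18.6 -37.8] F1clr,tipz [ 7.3 14. ]
87 ang [ 2.7 -0.4] slide [ -3.1 -19.5 -39.1] F1clr,tipz [ 7.6 12.7]
88 ang [ 2.7 -0.4] slide [ -3.3 -20.8 -39.4] F1clr,tipz [ 8.9 12.3]
```

Call:
servo_tool(angular=[[0.4,0,0],[0.7,-0.1,0],[1,-0.1,0],[1.2,-0.2,0],[1.5,-0.2,0],[1.7,-0.3,0],[2,-0.3,0],[2.2,-0.3,0],[2.5,-0.4,0],[2.7,-0.4,0]], slide=[[-0.2,-1.4,-1.7],[-0.5,-2.9,-3.4],[-0.7,-4.3,-5.2],[-0.9,-5.6,-7],[-1.1,-6.9,-8.9],[-1.3,-8.2,-10.8],[-1.5,-9.4,-12.7],[-1.7,-10.6,-14.6],[-1.9,-11.7,-16.5],[-2,-12.8,-18.4]], grip=[1,1,1,1,1,1,1,1,1,1])

```text
time: 8.35
tool_pos: [527.2, 0.2, 51.2]
tcp_rot: [2.738, 0.0, 2.986]
contact_force: [-0.5, -2.2, -0.9]
grip_width: 91.9
```

```bash
python3 - <<'E'
from h import *
obs(); c=snap("scene",10); crop(c,"s10",260,180,420,330,4)
u,w,z,m=pose(c)
for lo in range(-12,204,12):
    s=(w<-33)&(w>-55)&(z>9)&(u>=lo)&(u<lo+12)&(z<130)
    if s.sum()>3: print(lo,s.sum(),np.round([z[s].min(),z[s].max(),u[s][np.argmin(z[s])]],1))
E
```

```text
t 8.35 tcp [5.272e+02 2.000e-01 5.120e+01] rpy [2.738 0.    2.986] F [-0.5 -2.2 -0.9] g 91.9
-12 11 [22.  37.1 -1.9]
0 51 [ 9.8 40.7 10.4]
12 53 [10.8 43.6 12.4]
24 59 [ 9.1 45.7 29.7]
36 48 [15.5 49.3 37.9]
48 58 [18.1 51.1 52.5]
60 58 [ 9.1 53.7 68.7]
72 57 [24.1 55.7 79.8]
84 56 [23.9 60.2 87. ]
96 58 [ 27.1  60.1 101.5]
108 59 [ 28.8  63.4 113.8]
120 58 [  9.4  65.4 125.7]
132 57 [ 32.5  68.3 133.1]
144 58 [  9.1  70.7 148.2]
156 61 [  9.8 127.6 165.2]
168 34 [ 10.1 123.1 170.7]
```

View pics/s10.png

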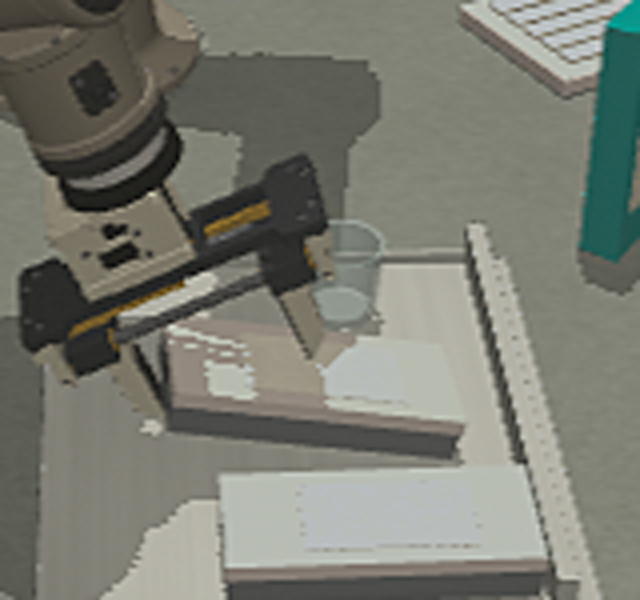

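78.2° as planned. Continuing gently towards the floor.

Call:
servo_tool(angular=[[0,0,0],[0,0,0],[0,0,0],[0,0,0],[0,0,0],[0,0,0],[0,0,0],[0,0,0]], slide=[[-0.2,-1,-2.2],[-0.3,-2,-4.3],[-0.4,-2.8,-6.7],[-0.6,-3.5,-9.2],[-0.7,-4.2,-11.6],[-0.8,-4.8,-14],[-0.9,-5.3,-16.5],[-0.9,-5.3,-16.5]], grip=[1,1,1,1,1,1,1,1])

```text
time: 9.07
tool_pos: [526.1, -5.0, 34.3]
tcp_rot: [2.739, -0.0, 2.986]
contact_force: [0.2, -1.5, -1.0]
grip_width: 91.9
```

```bash
python3 - <<'E'
from h import *
obs(); c=snap("scene",11); crop(c,"s11",260,180,420,330,4)
u,w,z,m=pose(c)
for lo in range(-12,204,12):
    s=(w<-33)&(w>-55)&(z>9)&(u>=lo)&(u<lo+12)&(z<130)
    if s.sum()>3: print(lo,s.sum(),np.round([z[s].min(),z[s].max(),u[s][np.argmin(z[s])]],1))
E
```

```text
t 9.07 tcp [526.1  -5.   34.3] rpy [ 2.739 -0.     2.986] F [ 0.2 -1.5 -1. ] g 91.9
-12 6 [14.8 38.2 -0.1]
0 47 [ 9.9 38.6  5.5]
12 54 [ 9.2 40.8 19.9]
24 52 [ 9.9 41.8 30.6]
36 55 [10.  42.3 47. ]
48 53 [10.8 42.7 49.6]
60 53 [12.1 44.7 62. ]
72 55 [ 9.6 45.3 75.4]
84 57 [ 14.3 128.7  94. ]
96 67 [ 10.  129.6  96.2]
108 74 [ 16.6 129.6 111.3]
120 59 [ 18.7 129.6 128.5]
132 57 [ 10.   50.6 133. ]
144 55 [ 18.1  51.  155. ]
156 57 [ 10.  112.1 159.4]
168 56 [ 10.4 115.5 173.7]
```

View pics/s11.png

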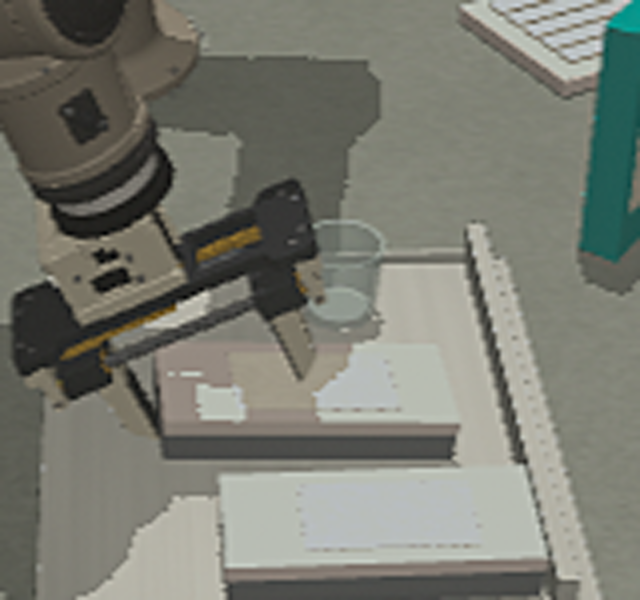

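85°; the head is about 15 mm above the floor, resting on the fingertip. Now a bit lower, then I'll draw the finger out slowly.

Call:
servo_tool(angular=[[0,0,0],[0,0,0],[0,0,0],[0,0,0],[0,0,0],[0,0,0],[0,0,0],[0,0,0],[0,0,0],[0,0,0]], slide=[[0,-0.3,-1.5],[-0.1,-0.5,-2.9],[-0.1,-0.9,-3.8],[-0.2,-1.3,-4.3],[-0.3,-1.8,-4.6],[-0.4,-2.3,-4.6],[-0.4,-2.8,-4.6],[-0.5,-3.3,-4.6],[-0.6,-3.8,-4.6],[-0.7,-4.3,-4.6]], grip=[1,1,1,1,1,1,1,1,1,1])

```text
time: 9.95
tool_pos: [525.8, -9.2, 30.4]
tcp_rot: [2.738, 0.001, 2.986]
contact_force: [-0.5, 0.1, 0.6]
grip_width: 92.5
```

```bash
python3 - <<'E'
from h import *
obs(); c=snap("scene",12); crop(c,"s12",260,180,420,330,4)
u,w,z,m=pose(c)
for lo in range(-12,204,12):
    s=(w<-33)&(w>-55)&(z>9)&(u>=lo)&(u<lo+12)&(z<60)
    if s.sum()>3: print(lo,s.sum(),np.round([z[s].min(),z[s].max(),u[s][np.argmin(z[s])]],1))
E
```

```text
t 9.95 tcp [525.8  -9.2  30.4] rpy [2.738e+00 1.000e-03 2.986e+00] F [-0.5  0.1  0.6] g 92.5
0 48 [ 9.8 39.9 10.4]
12 48 [10.5 39.1 17.2]
24 50 [ 9.8 36.6 29.9]
36 53 [ 9.7 39.5 47.5]
48 47 [ 9.3 37.9 52.3]
60 50 [ 9.4 39.  68.1]
72 52 [ 9.  37.8 77.1]
84 53 [10.4 40.3 91.9]
96 51 [  9.   39.5 101.9]
108 54 [  9.3  39.4 116.4]
120 52 [ 10.3  42.7 128.7]
132 56 [  9.   39.2 138.6]
144 54 [  9.   39.3 155.4]
156 55 [  9.8  39.8 160.4]
168 54 [  9.8  39.7 173.7]
```

View pics/s12.png

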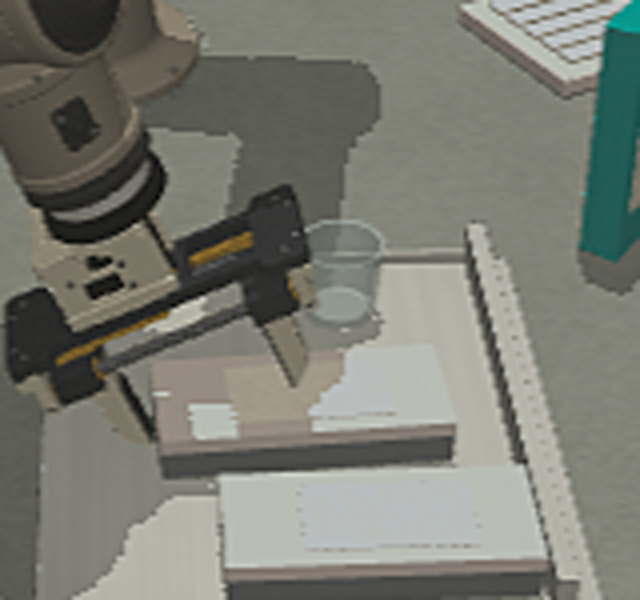

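The box lies flat, lid up. I'll withdraw back and up along the fingers, set the tool upright, close the fingers and look.

Call:
servo_tool(angular=[[0,0,0],[0,0,0],[0,0,0],[0,0,0],[-5,0.8,0],[-11,1.7,0],[-17,2.7,0],[-22.7,3.6,0],[-22.7,3.6,0],[-22.7,3.6,0]], slide=[[-1,-6,10],[-2,-14,30],[-4,-24,55],[-6,-34,80],[-8,-48,90],[-10,-62,90],[-12,-76,90],[-14,-90,90],[-17,-105,90],[-17,-105,90]], grip=[1,1,1,1,0.5,0,-0.5,-1,-1,-1])

```text
time: 10.83
tool_pos: [508.7, -115.3, 121.3]
tcp_rot: [3.141, 0.001, 2.986]
contact_force: [-0.4, -0.8, 0.2]
grip_width: 56.3
```

```bash
python3 - <<'E'
from h import *
obs(); c=snap("scene",13); crop(c,"s13",240,180,420,330,4)
t=snap("top",13); crop(t,"t13",220,160,400,310,4)
for n,c in(("top",t),("scene",c)):
    W=cloud(c); X,Y,Z=W[...,0],W[...,1],W[...,2]
    m=((Z>27)&(Z<46)&(X>440)&(X<625)&(Y>-80)&(Y<150)).astype(np.uint8)
    k,lab,st,_=cv2.connectedComponentsWithStats(m)
    for i in range(1,k):
        if st[i,4]>150:
            r=cv2.minAreaRect(W[lab==i][:,:2].astype(np.float32)); print(n,st[i],r,np.round(cv2.boxPoints(r),1).tolist())
E
```

```text
t 10.83 tcp [ 508.7 -115.3  121.3] rpy [3.141e+00 1.000e-03 2.986e+00] F [-0.4 -0.8  0.2] g 56.3
top [272 204  56  12 375] ((621.3448486328125, 34.91748046875), (134.6350860595703, 28.02120018005371), 80.08866882324219) [[596.0, -29.0], [623.5999755859375, -33.79999923706055], [646.7000122070312, 98.80000305175781], [619.0999755859375, 103.5999984741211]]
top [ 259  221   74   42 2199] ((533.1497802734375, 43.506675720214844), (175.36180114746094, 81.80216217041016), 81.03687286376953) [[479.1000061035156, -36.70000076293945], [559.9000244140625, -49.5], [587.2000122070312, 123.69999694824219], [506.3999938964844, 136.5]]
scene [ 297  266   77   28 1694] ((532.3483276367188, 38.56273651123047), (181.62384033203125, 90.72185516357422), 81.04474639892578) [[473.3999938964844, -44.099998474121094], [563.0, -58.20000076293945], [591.2999877929688, 121.19999694824219], [501.70001220703125, 135.3000030517578]]
scene [314 297  50  10 240] ((611.1150512695312, 23.437911987304688), (115.92019653320312, 27.70849609375), 89.28418731689453) [[596.5, -34.29999923706055], [624.2000122070312, -34.70000076293945], [625.7000122070312, 81.19999694824219], [598.0, 81.5999984741211]]
```

View pics/s13.png

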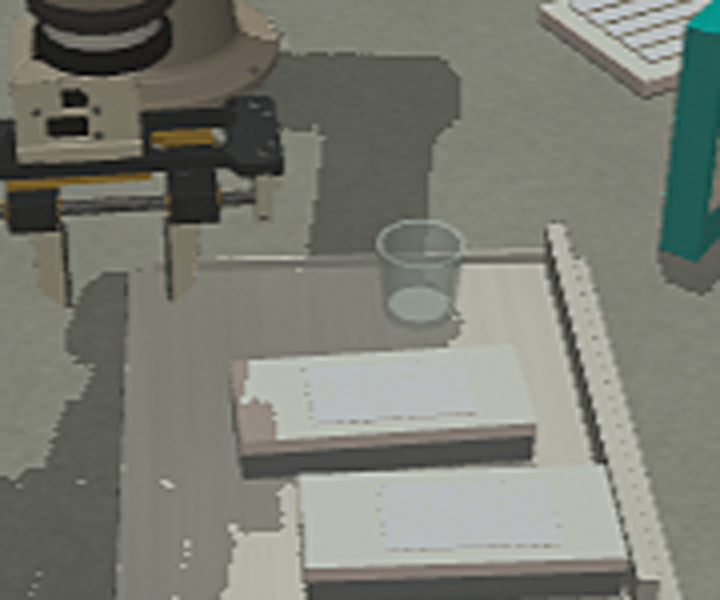

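View pics/t13.png

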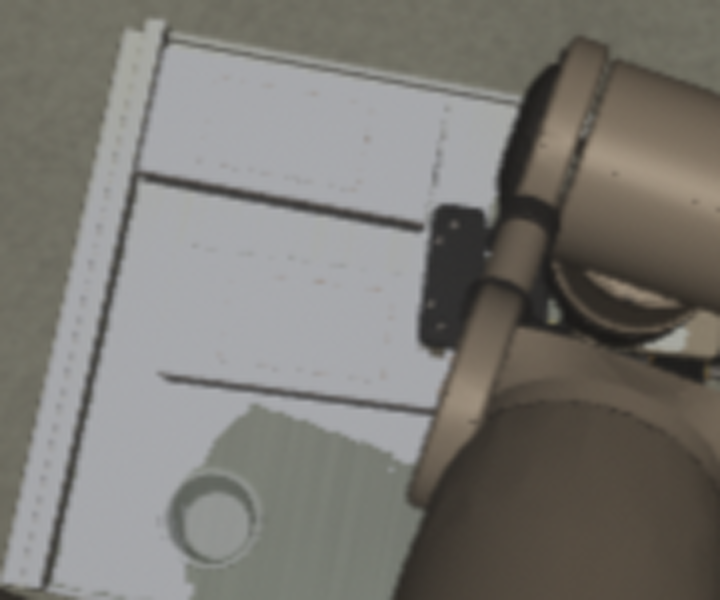

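The box lies flat with no tilt at about 81°; the tray is at 78°, so it is 3° off. Its foot is about 37 mm from the bar: foot edge at scene crop (533,440), bar face at about (600,450). To push squarely I'll turn the jaws across the tray, so both fingertips act on the head face.

Call:
servo_tool(angular=[[0,0,7],[0,0,14],[0,0,21],[0,0,28],[0,0,35],[0,0,42],[0,0,49],[0,0,56],[0,0,63],[0,0,70]], slide=[[0,0,0],[0,0,0],[0,0,0],[0,0,0],[0,0,0],[0,0,-10],[0,0,-20],[0,0,-30],[0,0,-40],[0,0,-50]], grip=[0.1,0.1,0.1,0.1,0.1,0.1,0.1,0.1,0.1,0.1])

```text
time: 11.77
tool_pos: [508.5, -114.2, 69.9]
tcp_rot: [3.139, 0.0, -2.071]
contact_force: [-0.0, -0.1, -0.3]
grip_width: 50.5
```

Call:
servo_tool(angular=[[0,0,7],[0,0,14],[0,0,16.9],[0,0,16.9],[0,0,16.9],[0,0,16.9],[0,0,16.9]], slide=[[0,0,-10],[0,0,-25],[0,0,-40],[0,0,-50],[0,0,-56],[0,0,-56],[0,0,-56]], grip=[0.1,0.1,0.1,0.1,0.1,0.1,0.1])

```text
time: 12.35
tool_pos: [513.0, -90.0, 10.2]
tcp_rot: [-3.139, -0.064, -1.822]
contact_force: [0.6, 0.1, -0.1]
grip_width: 50.6
```

```bash
python3 - <<'E'
from h import *
o=obs(); print(np.round(o["joint_positions"],2)); c=snap("scene",14); crop(c,"s14",240,180,420,330,4)
E
```

```text
t 12.35 tcp [513.  -90.   10.2] rpy [-3.139 -0.064 -1.822] F [ 0.6  0.1 -0.1] g 50.6
[-0.28  0.61  1.78 -0.09  0.75 -3.1 ]
```

View pics/s14.png

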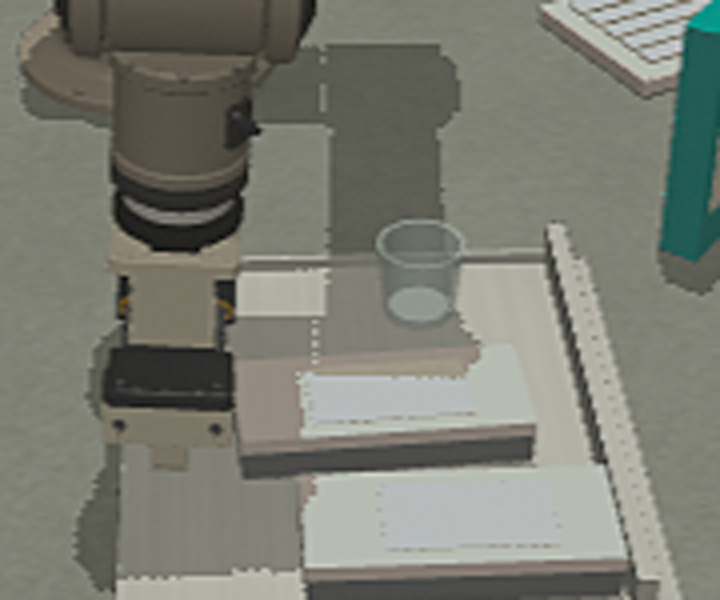

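Joint 6 has run to its limit, so I'll lift and turn half round the other way, which gives the same grasp line.

Call:
servo_tool(angular=[[0,0,-4],[0,0,-10],[0,0,-17],[0,0,-24],[0,0,-31],[0,0,-38],[0,0,-45],[0,0,-52],[0,0,-59],[0,0,-66]], slide=[[0,0,10],[0,0,30],[0,0,60],[0,0,80],[0,0,90],[0,0,90],[0,0,90],[0,0,90],[0,0,90],[0,0,90]], grip=[0.1,0.1,0.1,0.1,0.1,0.1,0.1,0.1,0.1,0.1])

```text
time: 13.23
tool_pos: [513.2, -89.9, 101.1]
tcp_rot: [-3.138, -0.062, -2.979]
contact_force: [0.4, 0.8, -0.1]
grip_width: 50.5
```

Call:
servo_tool(angular=[[0,0,-7],[0,0,-14],[0,0,-21],[0,0,-28],[0,0,-35],[0,0,-42],[0,0,-49],[0,0,-56],[0,0,-63],[0,0,-70]], slide=[[0,0,0],[0,0,0],[0,0,0],[0,0,0],[0,0,0],[0,0,0],[0,0,0],[0,0,0],[0,0,0],[0,0,0]], grip=[0.1,0.1,0.1,0.1,0.1,0.1,0.1,0.1,0.1,0.1])

```text
time: 14.07
tool_pos: [513.2, -90.0, 101.1]
tcp_rot: [-3.14, -0.063, 2.083]
contact_force: [-0.6, 0.5, -0.6]
grip_width: 50.0
```

Call:
servo_tool(angular=[[0,0,-7],[0,0,-14],[0,0,-21],[0,0,-28],[0,0,-35],[0,0,-42],[0,0,-44],[0,0,-44]], slide=[[0,0,0],[0,0,0],[0,0,0],[0,0,-10],[0,0,-20],[0,0,-30],[0,0,-40],[0,0,-40]], grip=[0.1,0.1,0.1,0.1,0.1,0.1,0.1,0.1])

```text
time: 14.73
tool_pos: [512.0, -89.6, 59.4]
tcp_rot: [-3.137, -0.064, 1.32]
contact_force: [-0.4, 0.0, -0.2]
grip_width: 50.5
```

```bash
python3 - <<'E'
from h import *
o=obs(); print(np.round(o["joint_positions"],2))
E
```

```text
t 14.73 tcp [512.  -89.6  59.4] rpy [-3.137 -0.064  1.32 ] F [-0.4  0.  -0.2] g 50.5
[-0.36  0.53  1.75  0.08  0.87 -0.16]
```

Joint 6 is back at −0.16. I'll straighten the tool and lower it behind the head face.

Call:
servo_tool(angular=[[-1.8,0.5,1.2],[-3.6,0.9,2.4],[-3.6,0.9,2.4],[-3.6,0.9,2.4],[-3.6,0.9,2.4],[-3.6,0.9,2.4]], slide=[[-3,0,0],[-6,0,-10],[-6,0,-25],[-6,0,-40],[-6,0,-45],[-6,0,-45]], grip=[0.1,0.1,0.1,0.1,0.1,0.1])

```text
time: 15.23
tool_pos: [506.5, -89.4, 14.8]
tcp_rot: [-3.137, 0.0, 1.365]
contact_force: [-0.1, -0.4, -0.4]
grip_width: 50.7
```

Call:
servo_tool(angular=[[0,0,0],[0,0,0],[0,0,0],[0,0,0],[0,0,0],[0,0,0]], slide=[[1,5,0],[2,10,0],[3.2,15,0],[4.2,20,0],[4.6,22,0],[4.6,22,0]], grip=[0.1,0.1,0.1,0.1,0.1,0.1])

```text
time: 15.73
tool_pos: [511.7, -66.5, 15.2]
tcp_rot: [-3.138, 0.001, 1.365]
contact_force: [0.4, 0.3, -0.0]
grip_width: 50.6
```

```bash
python3 - <<'E'
from h import *
o=obs(); c=snap("scene",15); crop(c,"s15",240,180,420,330,4)
E
```

```text
t 15.73 tcp [511.7 -66.5  15.2] rpy [-3.138e+00  1.000e-03  1.365e+00] F [ 0.4  0.3 -0. ] g 50.6
```

View pics/s15.png

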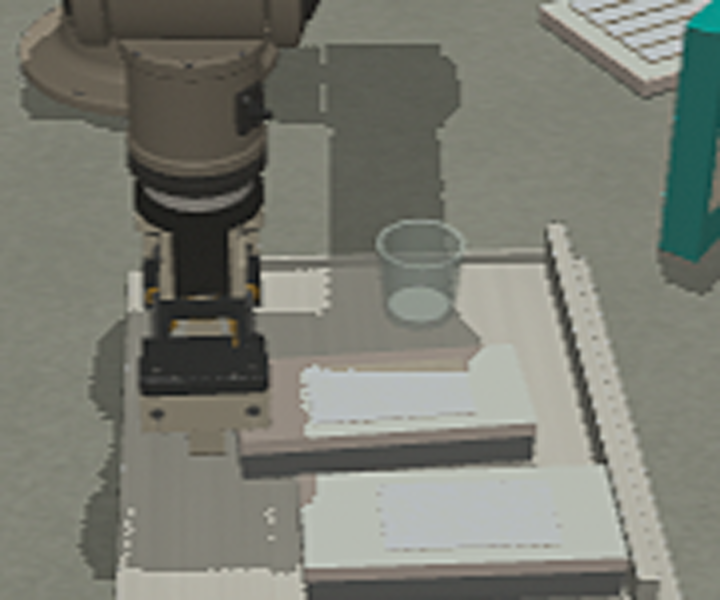

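About 7 mm before contact; still about 44 mm to go. Pushing gently.

Call:
servo_tool(angular=[[0,0,0],[0,0,0],[0,0,0],[0,0,0],[0,0,0],[0,0,0],[0,0,0],[0,0,0],[0,0,0],[0,0,0]], slide=[[0.6,3,0],[1.2,6,0],[1.9,9,0],[2.5,12,0],[3.2,15,0],[3.8,18,0],[4.4,21,0],[5,24,0],[5.7,27,0],[5.7,27,0]], grip=[0.1,0.1,0.1,0.1,0.1,0.1,0.1,0.1,0.1,0.1])

```text
time: 16.62
tool_pos: [517.4, -39.5, 14.9]
tcp_rot: [-3.138, 0.0, 1.364]
contact_force: [0.2, 0.5, -0.0]
grip_width: 50.8
```

```bash
cat >> h.py <<'E'
def flat(c,n):
    W=cloud(c); X,Y,Z=W[...,0],W[...,1],W[...,2]
    tx=.206*X+.978*Y; ty=-.978*X+.206*Y+507
    for nm,k in (("box",(abs(ty)<28)),("flat",(ty<-92)&(ty>-150))):
        m=k&(Z>27)&(Z<46)&(tx>150)
        h=np.histogram(tx[m],bins=np.arange(150,300,3)); 
        print(n,nm,[(int(a),int(q)) for a,q in zip(h[1],h[0]) if a>=225])
E
python3 - <<'E'
from h import *
o=obs(); c=snap("scene",16); crop(c,"s16",240,180,420,330,4)
t=snap("top",16); crop(t,"t16",220,160,400,310,4)
flat(c,"s"); flat(t,"t")
E
```

```text
t 16.62 tcp [517.4 -39.5  14.9] rpy [-3.138  0.     1.364] F [ 0.2  0.5 -0. ] g 50.8
s box [(225, 16), (228, 17), (231, 15), (234, 14), (237, 16), (240, 19), (243, 16), (246, 16), (249, 15), (252, 16), (255, 17), (258, 4), (261, 0), (264, 0), (267, 0), (270, 0), (273, 1), (276, 26), (279, 17), (282, 17), (285, 16), (288, 1), (291, 0), (294, 0)]
s flat [(225, 21), (228, 23), (231, 24), (234, 21), (237, 20), (240, 21), (243, 20), (246, 22), (249, 19), (252, 23), (255, 20), (258, 23), (261, 24), (264, 21), (267, 22), (270, 17), (273, 16), (276, 27), (279, 23), (282, 20), (285, 18), (288, 2), (291, 0), (294, 0)]
t box [(225, 29), (228, 26), (231, 30), (234, 28), (237, 25), (240, 31), (243, 26), (246, 27), (249, 31), (252, 26), (255, 29), (258, 21), (261, 0), (264, 0), (267, 0), (270, 0), (273, 0), (276, 17), (279, 29), (282, 27), (285, 27), (288, 23), (291, 0), (294, 0)]
t flat [(225, 29), (228, 27), (231, 27), (234, 29), (237, 25), (240, 26), (243, 24), (246, 27), (249, 29), (252, 30), (255, 27), (258, 27), (261, 27), (264, 27), (267, 27), (270, 27), (273, 22), (276, 21), (279, 28), (282, 27), (285, 30), (288, 15), (291, 0), (294, 0)]
```

View pics/s16.png

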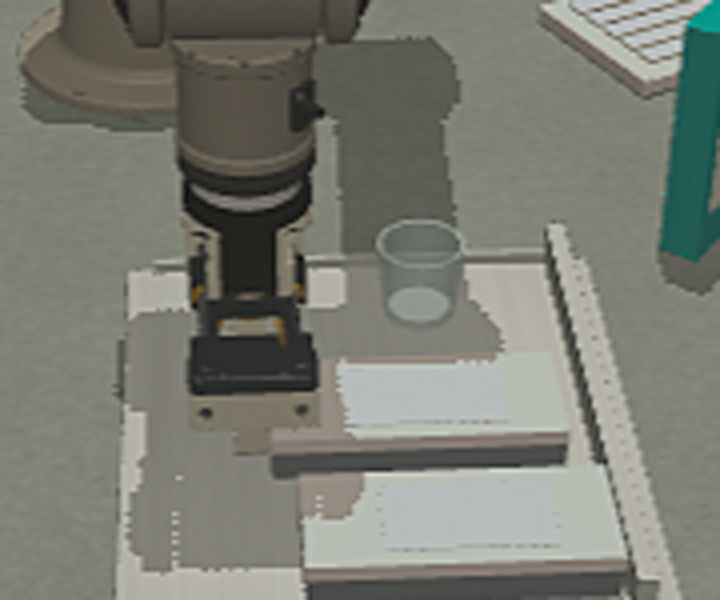

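View pics/t16.png

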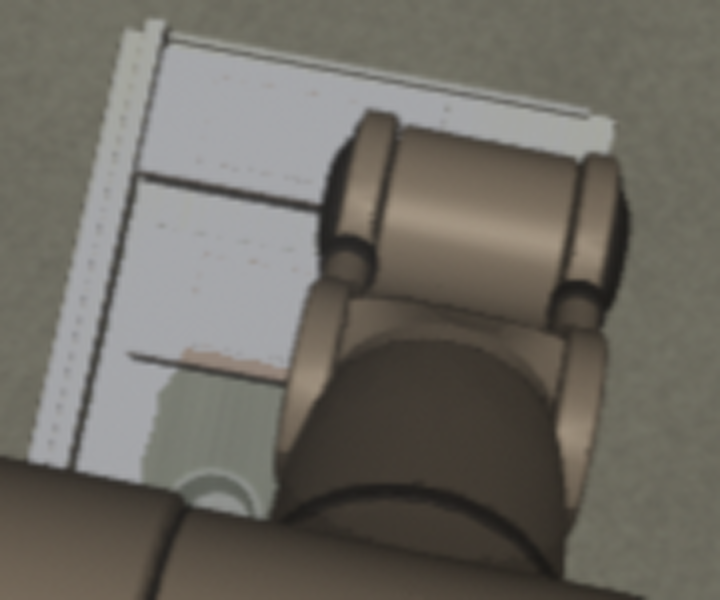

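The box has squared up with the lying one (lid edges parallel), and the foot-to-bar gap is now about 16 mm. Pushing on.

Call:
servo_tool(angular=[[0,0,0],[0,0,0],[0,0,0],[0,0,0],[0,0,0],[0,0,0],[0,0,0]], slide=[[0.4,2,0],[0.8,4,0],[1.3,6,0],[1.7,8,0],[2.1,10,0],[2.5,12,0],[2.5,12,0]], grip=[0.1,0.1,0.1,0.1,0.1,0.1,0.1])

```text
time: 17.3
tool_pos: [519.7, -27.7, 14.9]
tcp_rot: [-3.138, 0.0, 1.365]
contact_force: [-0.8, 0.6, 1.0]
grip_width: 50.8
```

Call:
servo_tool(angular=[[0,0,0],[0,0,0],[0,0,0]], slide=[[0.2,1,0],[0.4,2,0],[0.4,2,0]], grip=[0.1,0.1,0.1])

```text
time: 17.55
tool_pos: [520.0, -26.1, 14.9]
tcp_rot: [-3.138, 0.001, 1.364]
contact_force: [-1.1, -0.3, 0.5]
grip_width: 50.6
```

```bash
python3 - <<'E'
from h import *
o=obs(); c=snap("scene",17); crop(c,"s17",240,180,420,330,4)
t=snap("top",17); 
flat(c,"s"); flat(t,"t")
E
```

```text
t 17.55 tcp [520.  -26.1  14.9] rpy [-3.138e+00  1.000e-03  1.364e+00] F [-1.1 -0.3  0.5] g 50.6
s box [(225, 15), (228, 14), (231, 18), (234, 16), (237, 18), (240, 15), (243, 15), (246, 17), (249, 13), (252, 19), (255, 16), (258, 20), (261, 15), (264, 17), (267, 18), (270, 9), (273, 3), (276, 24), (279, 20), (282, 13), (285, 17), (288, 2), (291, 0), (294, 0)]
s flat [(225, 24), (228, 20), (231, 21), (234, 19), (237, 23), (240, 20), (243, 19), (246, 19), (249, 26), (252, 22), (255, 21), (258, 22), (261, 19), (264, 23), (267, 24), (270, 21), (273, 16), (276, 27), (279, 22), (282, 23), (285, 19), (288, 1), (291, 0), (294, 0)]
t box [(225, 29), (228, 28), (231, 29), (234, 29), (237, 27), (240, 27), (243, 28), (246, 28), (249, 30), (252, 28), (255, 27), (258, 25), (261, 30), (264, 27), (267, 24), (270, 28), (273, 11), (276, 15), (279, 29), (282, 28), (285, 27), (288, 24), (291, 0), (294, 0)]
t flat [(225, 26), (228, 25), (231, 31), (234, 25), (237, 29), (240, 27), (243, 27), (246, 26), (249, 29), (252, 26), (255, 29), (258, 26), (261, 26), (264, 27), (267, 28), (270, 27), (273, 21), (276, 23), (279, 30), (282, 25), (285, 29), (288, 17), (291, 0), (294, 0)]
```

View pics/s17.png

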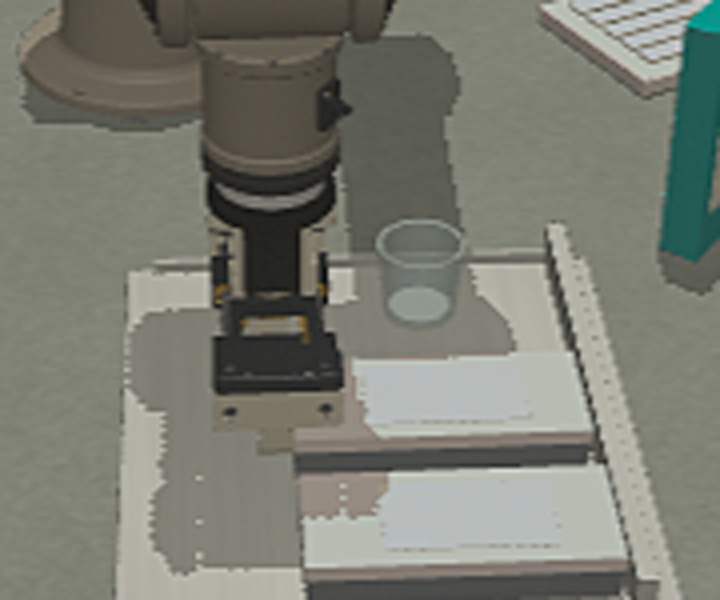

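Only 1–3 mm remain. I'll creep 1 mm at a time and watch the force.

Call:
servo_tool(angular=[[0,0,0],[0,0,0],[0,0,0]], slide=[[0.1,0.5,0],[0.2,1,0],[0.2,1,0]], grip=[0.1,0.1,0.1])

```text
time: 17.9
tool_pos: [520.2, -25.3, 15.0]
tcp_rot: [-3.138, 0.001, 1.364]
contact_force: [-0.5, -1.5, 0.6]
grip_width: 50.4
```

Call:
servo_tool(angular=[[0,0,0],[0,0,0],[0,0,0]], slide=[[0.1,0.5,0],[0.2,1,0],[0.2,1,0]], grip=[0.1,0.1,0.1])

```text
time: 18.15
tool_pos: [520.5, -24.2, 14.9]
tcp_rot: [-3.138, 0.001, 1.364]
contact_force: [-0.1, -2.0, -0.3]
grip_width: 50.5
```

Call:
servo_tool(angular=[[0,0,0],[0,0,0]], slide=[[0.1,0.5,0],[0.1,0.5,0]], grip=[0.1,0.1])

```text
time: 18.32
tool_pos: [520.5, -23.7, 14.9]
tcp_rot: [-3.138, 0.001, 1.364]
contact_force: [-0.9, -1.4, 0.3]
grip_width: 50.6
```

```bash
python3 - <<'E'
from h import *
o=obs(); c=snap("scene",18); crop(c,"s18",340,250,420,310,8)
t=snap("top",18);crop(t,"t18",225,160,315,235,8) 
flat(c,"s"); flat(t,"t")
E
```

```text
t 18.32 tcp [520.5 -23.7  14.9] rpy [-3.138e+00  1.000e-03  1.364e+00] F [-0.9 -1.4  0.3] g 50.6
s box [(225, 14), (228, 17), (231, 14), (234, 15), (237, 18), (240, 17), (243, 15), (246, 16), (249, 15), (252, 16), (255, 18), (258, 17), (261, 16), (264, 16), (267, 16), (270, 19), (273, 8), (276, 21), (279, 17), (282, 14), (285, 20), (288, 1), (291, 0), (294, 0)]
s flat [(225, 24), (228, 24), (231, 15), (234, 25), (237, 20), (240, 21), (243, 20), (246, 20), (249, 25), (252, 24), (255, 21), (258, 22), (261, 23), (264, 18), (267, 23), (270, 21), (273, 11), (276, 31), (279, 22), (282, 22), (285, 19), (288, 0), (291, 0), (294, 0)]
t box [(225, 29), (228, 27), (231, 29), (234, 27), (237, 27), (240, 26), (243, 27), (246, 28), (249, 27), (252, 28), (255, 27), (258, 27), (261, 26), (264, 30), (267, 27), (270, 28), (273, 25), (276, 18), (279, 30), (282, 30), (285, 27), (288, 21), (291, 0), (294, 0)]
t flat [(225, 26), (228, 27), (231, 26), (234, 28), (237, 32), (240, 25), (243, 27), (246, 29), (249, 28), (252, 29), (255, 27), (258, 24), (261, 27), (264, 29), (267, 24), (270, 30), (273, 22), (276, 22), (279, 27), (282, 27), (285, 25), (288, 18), (291, 0), (294, 0)]
```

View pics/s18.png

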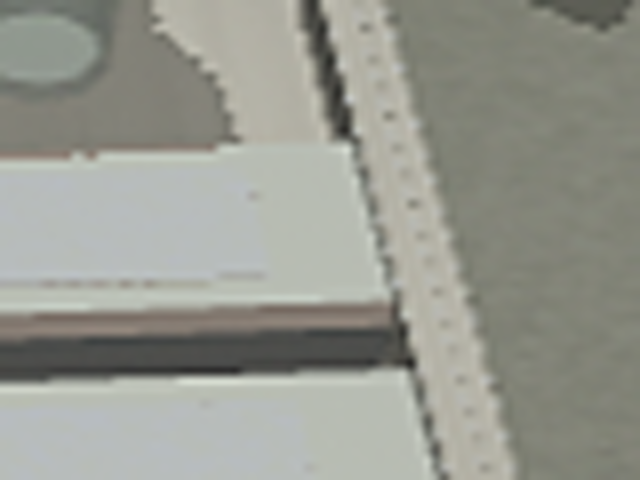

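View pics/t18.png

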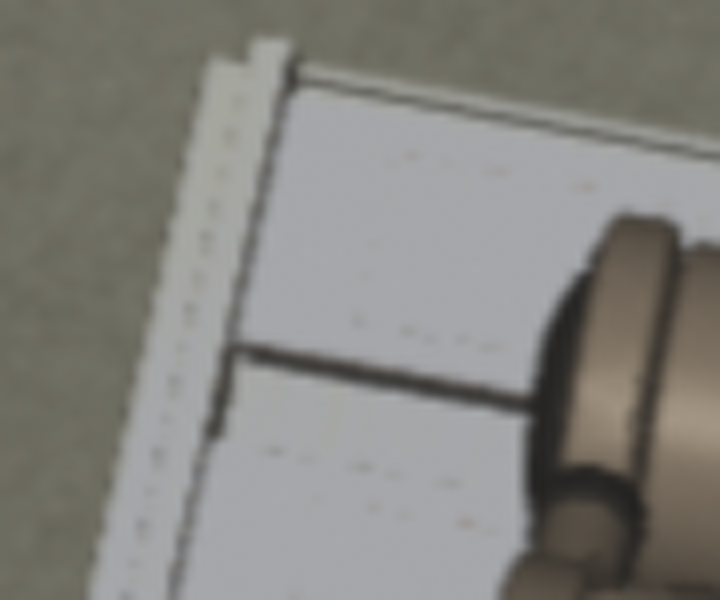

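Call:
servo_tool(angular=[[0,0,0],[0,0,0],[0,0,0]], slide=[[0.1,0.5,0],[0.2,1,0],[0.2,1,0]], grip=[0.1,0.1,0.1])

```text
time: 18.67
tool_pos: [520.8, -22.7, 14.9]
tcp_rot: [-3.138, 0.001, 1.364]
contact_force: [-0.3, -1.3, -0.1]
grip_width: 50.7
```

Call:
servo_tool(angular=[[0,0,0],[0,0,0]], slide=[[0.1,0.5,0],[0.1,0.5,0]], grip=[0.1,0.1])

```text
time: 18.83
tool_pos: [520.9, -22.1, 14.9]
tcp_rot: [-3.138, 0.001, 1.364]
contact_force: [-0.8, -2.0, -0.4]
grip_width: 50.7
```

Call:
servo_tool(angular=[[0,0,0],[0,0,0]], slide=[[0.1,0.5,0],[0.1,0.5,0]], grip=[0.1,0.1])

```text
time: 19.0
tool_pos: [520.9, -21.7, 15.0]
tcp_rot: [-3.138, 0.001, 1.364]
contact_force: [-0.3, -1.9, -0.9]
grip_width: 50.5
```

Call:
servo_tool(angular=[[0,0,0],[0,0,0]], slide=[[0.1,0.5,0],[0.1,0.5,0]], grip=[0.1,0.1])

```text
time: 19.17
tool_pos: [521.0, -21.4, 14.9]
tcp_rot: [-3.138, 0.001, 1.364]
contact_force: [-1.9, -3.7, -0.1]
grip_width: 50.4
```

```bash
python3 - <<'E'
from h import *
o=obs(); c=snap("scene",19); crop(c,"s19",340,250,420,310,8)
t=snap("top",19);crop(t,"t19",225,160,315,235,8) 
E
```

```text
t 19.17 tcp [521.  -21.4  14.9] rpy [-3.138e+00  1.000e-03  1.364e+00] F [-1.9 -3.7 -0.1] g 50.4
```

View pics/s19.png

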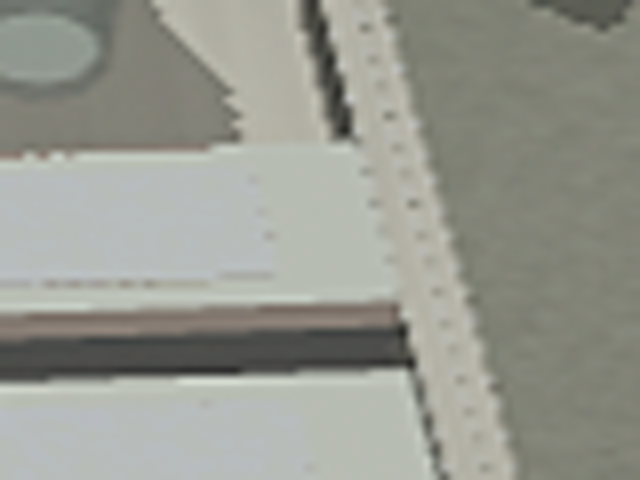

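View pics/t19.png

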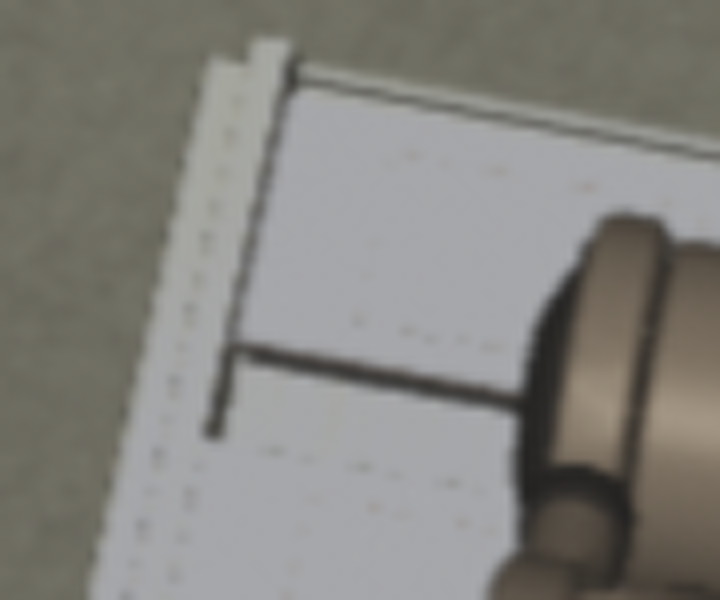

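The dark gap line along the bar has vanished over the whole foot width, (360,140)–(400,310) in the scene crop, and the force has begun to rise (4 N), so the foot is flush. I'll back straight off, then go up and clear.

Call:
servo_tool(angular=[[0,0,0],[0,0,0],[0,0,0],[0,0,0],[0,0,0],[0,0,0],[0,0,0],[0,0,0],[0,0,0],[0,0,0]], slide=[[-1,-5,0],[-3,-15,0],[-6,-28,0],[-8,-40,5],[-8,-40,30],[-8,-40,60],[-8,-60,95],[-8,-90,130],[-8,-125,150],[-8,-125,150]], grip=[0.1,0.1,0.1,0.1,0.1,0.1,0.1,0.1,0.1,0.1])

```text
time: 20.1
tool_pos: [515.3, -152.5, 170.4]
tcp_rot: [3.135, 0.005, 1.361]
contact_force: [0.6, -0.9, 0.3]
grip_width: 50.5
```

```bash
python3 - <<'E'
from h import *
o=obs(); c=snap("scene",20); crop(c,"s20",240,200,420,330,4)
t=snap("top",20);crop(t,"t20",220,160,400,310,4) 
for n,c in(("top",t),("scene",c)):
    W=cloud(c); X,Y,Z=W[...,0],W[...,1],W[...,2]; tx=.206*X+.978*Y; ty=-.978*X+.206*Y+507
    m=((Z>27)&(Z<48)&(abs(ty)<60)&(tx<273)&(tx>60))
    k,lab,st,_=cv2.connectedComponentsWithStats(m.astype(np.uint8)); i=1+np.argmax(st[1:,4])
    q=W[lab==i]; r=cv2.minAreaRect(q[:,:2].astype(np.float32)); A=np.c_[q[:,:2],np.ones(len(q))]; p=np.linalg.lstsq(A,q[:,2],rcond=None)[0]
    print(n,r,"lid plane slope deg",np.degrees(p[:2]).round(2))
    a=W[(Z>20)&(Z<70)&(X<480)&(X>360)&(Y>60)&(Y<140)]; print("dish",cv2.minAreaRect(a[:,:2].astype(np.float32))[0] if len(a)>5 else None)
E
```

```text
t 20.1 tcp [ 515.3 -152.5  170.4] rpy [3.135 0.005 1.361] F [ 0.6 -0.9  0.3] g 50.5
top ((544.2775268554688, 74.75212860107422), (175.5719451904297, 81.34690856933594), 78.14691162109375) lid plane slope deg [0.32 0.16]
dish (408.7718200683594, 109.63722229003906)
scene ((545.1415405273438, 73.62964630126953), (177.2655487060547, 88.96952819824219), 78.24272155761719) lid plane slope deg [-1.73  0.39]
dish (417.0413818359375, 100.48351287841797)
```

View pics/s20.png

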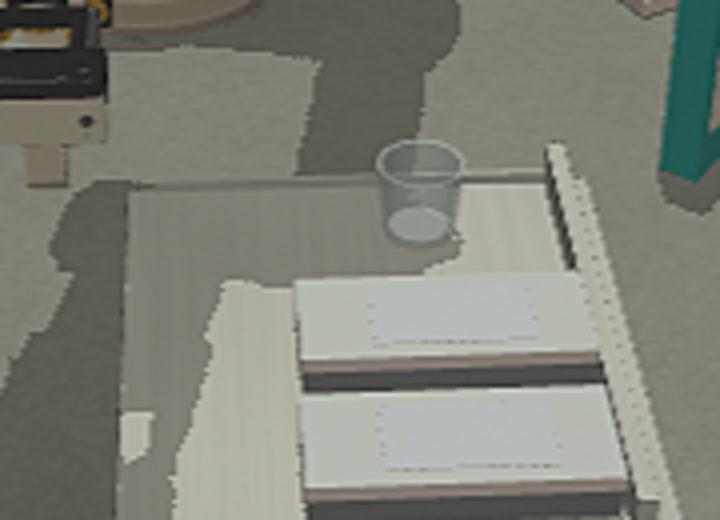

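View pics/t20.png

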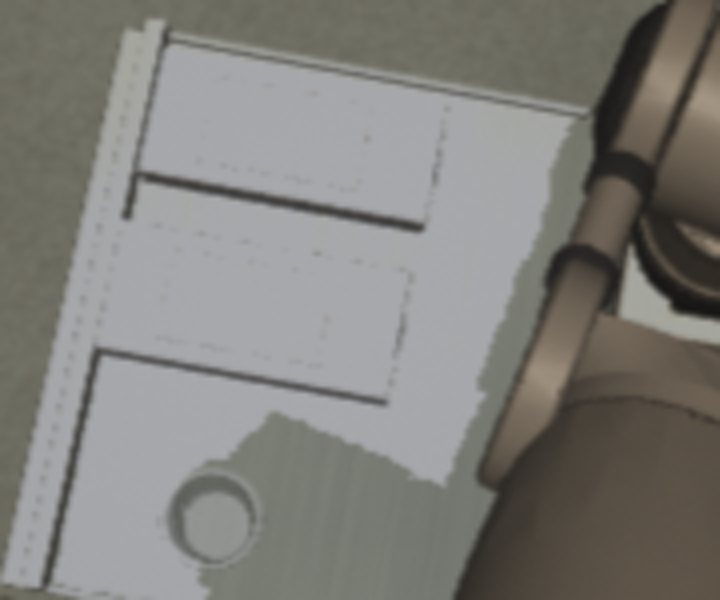

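The box lies lid up, flush along the bar and square to it (78.2° against the tray's 78°). The dish and the lying box are unmoved, and nothing touches the robot. Handing in.

```bash
python3 - <<'E'
from plant import bot
print(bot.close_job())
E
```

```text
the job is handed in; nothing more can be done
None
```

The slide box now lies lid up on the tray floor, with its foot end flush against the stop bar. The job was handed in at about 20 s of the 67 s allowed; no verdict was reported.

**How it was done:** I straddled the head with both fingers and tipped the box with the lid-side finger. It came down on the back-side finger; I checked the tilt with the camera at about 14, 23, 39, 53, 68, 78 and 85°. I then drew the fingertip out, and the last 5° or so to flat was not watched. Finally, both fingertips pushed the head face about 37 mm to the bar, stopping at about 4 N, and the arm backed clear.

**Last checks:**
- **Squareness:** the box is at 78.2° in both views, against about 78° for the tray.
- **Foot gap:** no gap to the bar is visible in either view.
- **Flatness:** the lid slopes 0.3° in the top view and about 1.7° in the scene view. The two disagree; I put that down to depth noise and edge pixels in the scene view.
- **Bystanders:** the scene view puts the dish within 0.5 mm of where it started, and the lying box looks unmoved. The top view's dish figure was 8–10 mm off; I discounted it because its earlier value was fine and the dish looks the same in the picture. I did not re-measure the mug or the bottle, but the arm did not go near them.

**What went wrong:** the first turn of the wrist before pushing ran joint 6 close to its limit, −3.10 of −3.11 rad. The tool was held off its target until I turned it half round the other way. Nothing was touched.

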